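# Restock the bench bin and stack the spare bins over it

## Task

Clear both cartons out of the black bin that is screwed to the bench and put them in the blue returns tray; then put all the brass bushings into the black bin, and after that stack all the red bins on top of it, one upon another, each turned half a turn from the bin beneath so that it rests level on the ledges instead of nesting. Leave the bottle, the spanner and the cardboard box beyond the work alone.

Things in the scene. Friction and masses are not known exactly. Their poses are not given: they have to be found in the camera images.
- bench_bin_mid (a point): Black stack-nest parts bin screwed to the bench, never moves, bottom of the stack; same shape as red bin1. Point: its middle, 30 mm above its underside; x along the bin towards its front, z up. Inside, white ledges on the side walls, 16 mm long, tops 54 mm above the underside, centred 49 mm ahead of and 23 mm behind the middle, 44 mm apart across the bin.
- bench_bin_front (a point): Middle of the black bin's front end, 72 mm from its middle along +x: the end with a white blank label and a low middle (rim at 44 mm, elsewhere 60). A bin put on another the same way round passes the ledges and nests, only 30 mm higher; turned half a turn its foot rests on the ledges, 54 mm higher, 6 mm inside the rim, 2 mm play all round.
- tray: Fixed shallow blue tray for returns, 130 x 100 mm (x, y) outside, 22 mm high, walls and floor 4 mm. Origin: centre of its underside, on the bench.
- bin1_mid (a point): Red stack-nest bin, about 140 g, open top, 144 x 68 x 60 mm (x, y, z); may be absent (None). Point: its middle, 30 mm above its underside; +x towards its front. Lower 30 mm: a notched foot 133 x 57 mm outside, 127 x 34 inside, floor 3 mm. Upper 30 mm: upright band 144 x 68 outside, 137 x 61 inside; grip it across the 68 mm, half-way along.
- bin1_front (a point): Middle of the front end of bin1 (white blank label, low middle), 72 mm from its middle along its +x.
- bin2_mid (a point): Another red bin, the same as bin1; may be absent (None). Point: its middle, 30 mm above its underside.
- bin2_front (a point): Middle of the front end of bin2 (white blank label, low middle), 72 mm from its middle along its +x.
- bin3_mid (a point): Another red bin, the same as bin1; may be absent (None). Point: its middle, 30 mm above its underside.
- bin3_front (a point): Middle of the front end of bin3 (white blank label, low middle), 72 mm from its middle along its +x.
- bush1_mid (a point): Brass bushing, a cylinder 24 mm in diameter, 20 mm high, 50 g, standing on the bench at the start (z along its axis); may be absent (None). Point: its centre, 10 mm up.
- bush2_mid (a point): Brass bushing, a cylinder 24 mm in diameter, 20 mm high, 50 g, standing on the bench at the start (z along its axis); may be absent (None). Point: its centre, 10 mm up.
- bush3_mid (a point): Brass bushing, a cylinder 24 mm in diameter, 20 mm high, 50 g, standing on the bench at the start (z along its axis); may be absent (None). Point: its centre, 10 mm up.
- bush4_mid (a point): Brass bushing, a cylinder 24 mm in diameter, 20 mm high, 50 g, standing on the bench at the start (z along its axis); may be absent (None). Point: its centre, 10 mm up.
- carton1_mid (a point): Small closed cardboard carton with a yellow patch, 48 x 28 x 96 mm (x, y, z), 90 g, standing in the black bin at the start on its 3 mm floor, its top 39 mm above the rim. Point: its centre, 48 mm up.
- carton2_mid (a point): Small closed cardboard carton with a yellow patch, 48 x 28 x 96 mm (x, y, z), 90 g, standing in the black bin at the start on its 3 mm floor, its top 39 mm above the rim. Point: its centre, 48 mm up.
- oil: Bystander: grey bottle 52 mm in diameter, 150 mm high, on the bench beyond the work. Origin: centre of its underside. Leave it alone.
- spanner: Bystander: steel spanner 170 mm long, lying on the bench. Leave it alone.
- partbox: Bystander: cardboard box 60 x 45 x 45 mm. Origin: centre of its underside. Leave it alone.
Things that resemble listed ones, but are neither listed nor needed, are in the scene too. Leave any purple or turquoise look-alike of the part that bears carton1_mid alone.

How it is judged (in metres and radians):
On the way, in this order (a step that is already met when the one before it is completed fails the run):
1. every carton has been cleared into the blue tray (x of carton1_mid in the frame of tray between -0.06 and 0.06 m and y of carton1_mid in the frame of tray between -0.045 and 0.045 m and z of each of carton1_mid, carton2_mid in the frame of tray below 0.075 m and x of carton2_mid in the frame of tray between -0.06 and 0.06 m and y of carton2_mid in the frame of tray between -0.045 and 0.045 m), for 0.2 s.
2. every bushing is inside the black bin (x of bush1_mid in the frame of bench_bin_mid between -0.066 and 0.066 m and y of bush1_mid in the frame of bench_bin_mid between -0.03 and 0.03 m and z of bush1_mid in the frame of bench_bin_mid between -0.03 and 0.018 m and x of bush2_mid in the frame of bench_bin_mid between -0.066 and 0.066 m and y of bush2_mid in the frame of bench_bin_mid between -0.03 and 0.03 m and z of bush2_mid in the frame of bench_bin_mid between -0.03 and 0.018 m and x of bush3_mid in the frame of bench_bin_mid between -0.066 and 0.066 m and y of bush3_mid in the frame of bench_bin_mid between -0.03 and 0.03 m and z of bush3_mid in the frame of bench_bin_mid between -0.03 and 0.018 m and x of bush4_mid in the frame of bench_bin_mid between -0.066 and 0.066 m and y of bush4_mid in the frame of bench_bin_mid between -0.03 and 0.03 m and z of bush4_mid in the frame of bench_bin_mid between -0.03 and 0.018 m), for 0.2 s.
At the end, for the whole second after the job is handed in: Cartons in the blue tray; bushings inside the black bin below its ledge tops; all red bins in one stack on the black bin, each 54 mm above the one beneath (within 5 mm), within 10 mm of the black bin's middle, level, first and third facing opposite to the black bin, second the same way (all of step 1 and all of step 2 and ((z of bin1_mid in the frame of bench_bin_mid between 0.049 and 0.059 m and x of bin1_mid in the frame of bench_bin_mid between -0.01 and 0.01 m and y of bin1_mid in the frame of bench_bin_mid between -0.01 and 0.01 m and x of bin1_front in the frame of bench_bin_mid below -0.055 m) or (z of bin1_mid in the frame of bench_bin_mid between 0.103 and 0.113 m and x of bin1_mid in the frame of bench_bin_mid between -0.01 and 0.01 m and y of bin1_mid in the frame of bench_bin_mid between -0.01 and 0.01 m and x of bin1_front in the frame of bench_bin_mid above 0.055 m) or (z of bin1_mid in the frame of bench_bin_mid between 0.157 and 0.167 m and x of bin1_mid in the frame of bench_bin_mid between -0.01 and 0.01 m and y of bin1_mid in the frame of bench_bin_mid between -0.01 and 0.01 m and x of bin1_front in the frame of bench_bin_mid below -0.055 m)) and angle between each of bin1_mid, bin2_mid, bin3_mid's own z axis and vertical below 0.06 rad and ((z of bin2_mid in the frame of bench_bin_mid between 0.049 and 0.059 m and x of bin2_mid in the frame of bench_bin_mid between -0.01 and 0.01 m and y of bin2_mid in the frame of bench_bin_mid between -0.01 and 0.01 m and x of bin2_front in the frame of bench_bin_mid below -0.055 m) or (z of bin2_mid in the frame of bench_bin_mid between 0.103 and 0.113 m and x of bin2_mid in the frame of bench_bin_mid between -0.01 and 0.01 m and y of bin2_mid in the frame of bench_bin_mid between -0.01 and 0.01 m and x of bin2_front in the frame of bench_bin_mid above 0.055 m) or (z of bin2_mid in the frame of bench_bin_mid between 0.157 and 0.167 m and x of bin2_mid in the frame of bench_bin_mid between -0.01 and 0.01 m and y of bin2_mid in the frame of bench_bin_mid between -0.01 and 0.01 m and x of bin2_front in the frame of bench_bin_mid below -0.055 m)) and ((z of bin3_mid in the frame of bench_bin_mid between 0.049 and 0.059 m and x of bin3_mid in the frame of bench_bin_mid between -0.01 and 0.01 m and y of bin3_mid in the frame of bench_bin_mid between -0.01 and 0.01 m and x of bin3_front in the frame of bench_bin_mid below -0.055 m) or (z of bin3_mid in the frame of bench_bin_mid between 0.103 and 0.113 m and x of bin3_mid in the frame of bench_bin_mid between -0.01 and 0.01 m and y of bin3_mid in the frame of bench_bin_mid between -0.01 and 0.01 m and x of bin3_front in the frame of bench_bin_mid above 0.055 m) or (z of bin3_mid in the frame of bench_bin_mid between 0.157 and 0.167 m and x of bin3_mid in the frame of bench_bin_mid between -0.01 and 0.01 m and y of bin3_mid in the frame of bench_bin_mid between -0.01 and 0.01 m and x of bin3_front in the frame of bench_bin_mid below -0.055 m))); the robot touches nothing.
It fails at once if the bottle is knocked or moved by more than 30 mm (distance of oil from where it was at the start of the episode above 0.03 m).
It fails at once if the spanner is knocked or moved by more than 30 mm (distance of spanner from where it was at the start of the episode above 0.03 m).
It fails at once if the cardboard box is knocked or moved by more than 30 mm (distance of partbox from where it was at the start of the episode above 0.03 m).
Of bush1, bush2, bush3, bush4 only 3 to 4 are there at a start; the rules pass over those that are not, and their reading is None.
Of bin1, bin2, bin3 only 2 to 3 are there at a start; the rules pass over those that are not, and their reading is None.
At some moment in a run one of bush1, bush2, bush3, bush4, bin1, bin2, bin3 may be knocked a few centimetres aside while the robot is not near it.
It also fails if it takes over 210 s, if anything falls off the work surface, if the arm or the gripper's body presses on something with over 40 N, if the wrist force passes 120 N, or if a joint passes its speed limit or range.

## Robot

A 6-joint arm with a two-finger parallel gripper is mounted at the origin on the work surface. World frame = base frame: x ahead of the robot, y to its left, z up, the work surface at z = 0. Lengths are in mm, angles in degrees, forces in N, time in s.
With the tool pointing down it reaches from about 350 to 850 mm from the base axis. Payload 8.1 kg.
Tool frame: the origin (TCP) lies between the finger pads; the fingertips stand 8 mm ahead of it and the grasp point (between the pads) lies 11 mm behind it (r.tip_extent is the distance from the TCP to the fingertips, in mm); z points along the fingers, y is the direction in which the jaws open and shut (so a half turn about z gives the same grasp; the last joint's range is limited). The gripper opens to 85 mm and grips with 20 to 120 N. Pads are 22 mm wide; open, the fingers measure 114 mm over their backs; the gripper's body (76 mm by 85 mm) begins 54 mm behind the grasp point. The pads swing forward as they close: fully open they stand 13 mm farther back than shut.
Start: joints at [58.247, 7.471, 85.268, -0, 87.261, -4.893], TCP at [271.07, 535.282, 239.292] pointing down, gripper open.
Joint ranges: [-169.43, 169.43], [-51.17, 129.36], [1.28, 143.12], [-76.62, 256.62], [0, 156.53], [-152.29, 152.29]. Speed limits (degrees/s): [136.94, 136.94, 159.86, 180, 180, 180].

## Interface

Orientations are given as [roll, pitch, yaw] about the fixed x, y, z axes, in that order (R = Rz(yaw) Ry(pitch) Rx(roll)).
In Python, from bench import sensors, viewer, hand_in, r gives the robot as it stands. The module is installed in compiled form; this text tells all that it offers.
- The arm moves only by the tool move_arm, never from a script. Its argument "rows" is a list that holds one entry, the list of rows, each a list of 6 numbers: the shift along the tool's x, y, z in m, then the turn, a rotation vector about the tool's x, y, z in degrees. In form: [[[tx, ty, tz, rx, ry, rz], ...]]. A call has 1 to 20 rows; each row is the pose to reach, as a shift and turn from the pose commanded when the call began, along the tool's axes at that moment; what a row does not reach only later rows make up. A row lasts 1/10 s, in which the tool goes at most 50 mm and 8.59 degrees, less where a joint would pass 70% of its speed; a pose out of reach is approached as far as the arm can. A call with a gripper value outside its range is refused whole. "grip" is the opening, from 0 (shut) to 1 (fully open), set as the call begins (left out, the last holds). The fingers move at their own pace and stop on an object; "newtons" is the grip in N (left out, the last holds). Time passes only in rows, so rows that repeat a pose let the fingers close. It gives the time, the measured TCP pose, the force and the opening at its end, in the units of the state.
- sensors.sense(): the state, without advancing time (a new reading comes with each control period).
- viewer.snapshot(name): name is "scene" or "top" or "wrist"; returns a dict with "color" (400x640x3 uint8, red, green, blue), "camera_matrix" (3x3 intrinsics, pixels), "R" (3x3) and "t" (3): a world point X has camera coordinates R X + t. Camera axes: x right, y down, z forward; pixel columns grow to the right and rows downward; lengths in mm; the calibration is good to about 2 mm. A picture is of the moment at which its call begins. There is no depth.
- hand_in(): hands the job in, once; it reports no verdict.
The state is a dict: "time": time; "joint_pos": joint angles; "qd": joint speeds; "joint_efforts": joint torques, N m; "tool_pos": TCP position; "tcp_rot": TCP orientation; "ft_force": force on the tool from outside, world axes, zero at the start; "wrist_torque": the same for the moment, N m; "finger_gap": finger opening in mm.
Only numpy, scipy, OpenCV 4.12 (cv2) and the standard library are available. Lean on these libraries where they do the work, as an engineer would, in place of code of your own. Each camera call takes 0.05 s, during which the arm holds its last target.

## Working session

There is one attempt and no reset: what is moved stays moved. The work goes in short steps, Python scripts to look and compute and a tool call to move; the robot and the scene stay as the last step left them, time stands still between calls to the robot, and variables do not carry over. Pictures are saved under pics/ and viewed, and the job is handed in when it is done.

Besides the shell and the picture viewer there is one more tool, called after "Emit:" as name(argument=value, ...), one argument or row to a line, values as JSON. move_arm: Moves the arm, as the interface text tells. Its arguments: {"type":"object","properties":{"rows":{"type":"array","items":{"type":"array","items":{"type":"array","items":{"type":"number"}}}},"grip":{"type":"number"},"newtons":{"type":"number"}},"required":["rows"]}

```bash
mkdir -p pics; ls; cat > h.py <<'E'
import numpy as np, cv2
from bench import sensors, viewer, hand_in, r
def snap(n,name):
    s=viewer.snapshot(n); cv2.imwrite(f'pics/{name}.png',s['color'][:,:,::-1]); 
    np.savez(f'pics/{name}.npz',**s); return s
def ld(name): return dict(np.load(f'pics/{name}.npz'))
def back(s,u,v,z):
    K,R,t=s['camera_matrix'],s['R'],s['t']
    d=R.T@np.linalg.solve(K,[u,v,1]); c=-R.T@t
    return c+d*(z-c[2])/d[2]
def proj(s,X):
    p=s['camera_matrix']@(s['R']@np.array(X,float)+s['t']); return p[:2]/p[2]
E
python3 - <<'E'
from h import *
np.set_printoptions(precision=2,suppress=True)
for n in ['scene','top','wrist']:
    s=snap(n,n+'0'); print(n,s['camera_matrix'].tolist(),-s['R'].T@s['t'],s['R'].tolist())
print(sensors.sense())
E
```

```text
pics
scene [[447.3024794738118, 0.0, 327.69376513074536], [0.0, 447.3024794738118, 196.1772197511595], [0.0, 0.0, 1.0]] [1097.47 -580.25  616.8 ] [[0.7485122143690757, 0.6631157100063135, -0.0026495439466904824], [0.36571066063643676, -0.4161335480885963, -0.8325194189038817], [-0.5531592696838441, 0.622181987281871, -0.5539895279378642]]
top [[464.0424811876532, 0.0, 316.2026604745739], [0.0, 464.0424811876532, 201.19235811937244], [0.0, 0.0, 1.0]] [ 446.22   35.87 1126.55] [[-0.002213453809627416, -0.9999722222112779, 0.007117262681050357], [-0.9967338637463152, 0.0016316221191446383, -0.08073996947362407], [0.08072611401259244, -0.007272730924401386, -0.9967097882038316]]
wrist [[322.8100213243609, 0.0, 320.55535264366375], [0.0, 322.8100213243609, 206.34504968176844], [0.0, 0.0, 1.0]] [203.61 569.98 372.6 ] [[0.4516229456980593, 0.8922075805890677, -0.0015323375647280741], [0.8507475228017688, -0.43011770501030533, 0.30203875957122445], [0.2688221854045232, -0.13771126669983264, -0.9532944139447508]]
{'time': 0.15, 'joint_pos': array([58.25,  7.5 , 85.32,  0.  , 87.26, -4.89]), 'qd': array([-0.03, -0.11, -0.24, -0.1 ,  0.12,  0.06]), 'joint_efforts': array([  0.  , -57.01, -50.12,  -0.  ,   0.01,  -0.  ]), 'tool_pos': array([270.85, 534.93, 238.5 ]), 'tcp_rot': array([-179.92,   -0.01,  153.14]), 'ft_force': array([0.37, 0.24, 0.1 ]), 'wrist_torque': array([ 0.  , -0.02, -0.01]), 'finger_gap': 85.2866019329795}
```

View pics/top0.png

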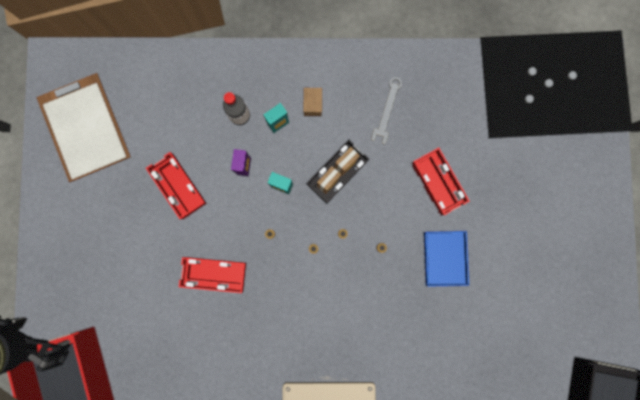

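View pics/scene0.png

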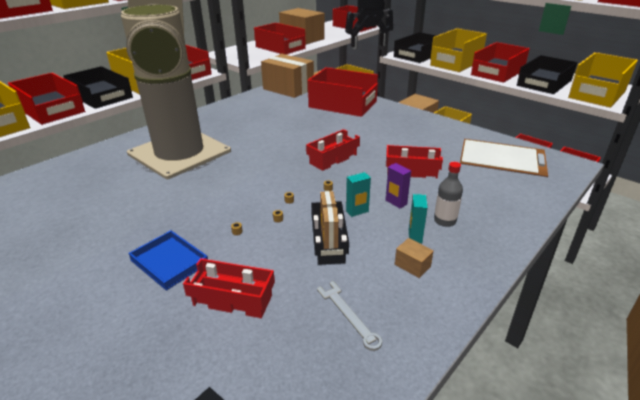

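View pics/wrist0.png

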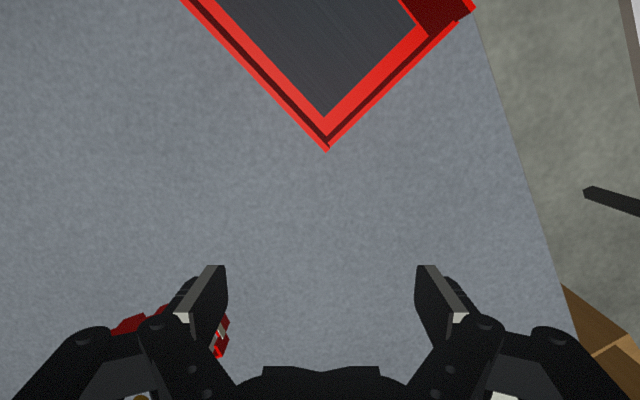

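The top view shows:
- Black bin at (338,171) with two brown cartons.
- Small red bins at (176,185), (213,274) and (440,181).
- Bushings at (270,233), (313,248), (342,233) and (381,247).
- Blue tray at (446,258).

The purple (240,161) and turquoise (276,117), (280,182) cartons are look-alikes. I'll enlarge to check these.

```bash
python3 - <<'E'
from h import *
a=cv2.imread('pics/top0.png')
cv2.imwrite('pics/c1.png',cv2.resize(a[130:300,140:340],None,fx=4,fy=4,interpolation=cv2.INTER_CUBIC)[:600])
cv2.imwrite('pics/c2.png',cv2.resize(a[130:295,295:485],None,fx=4,fy=4,interpolation=cv2.INTER_CUBIC)[:600])
a=cv2.imread('pics/scene0.png')
cv2.imwrite('pics/c3.png',cv2.resize(a[125:325,180:450],None,fx=2.9,fy=2.9,interpolation=cv2.INTER_CUBIC))
E
```

```text
(no output)
```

View pics/c1.png

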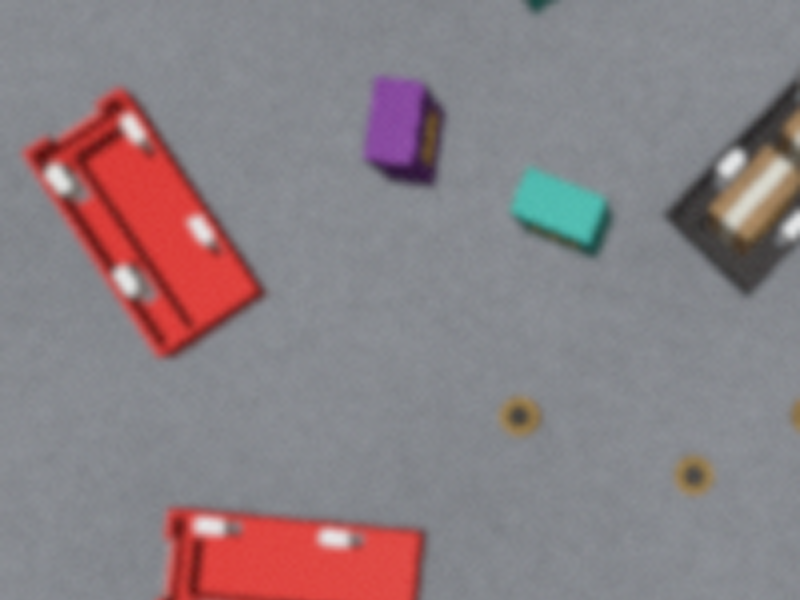

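View pics/c2.png

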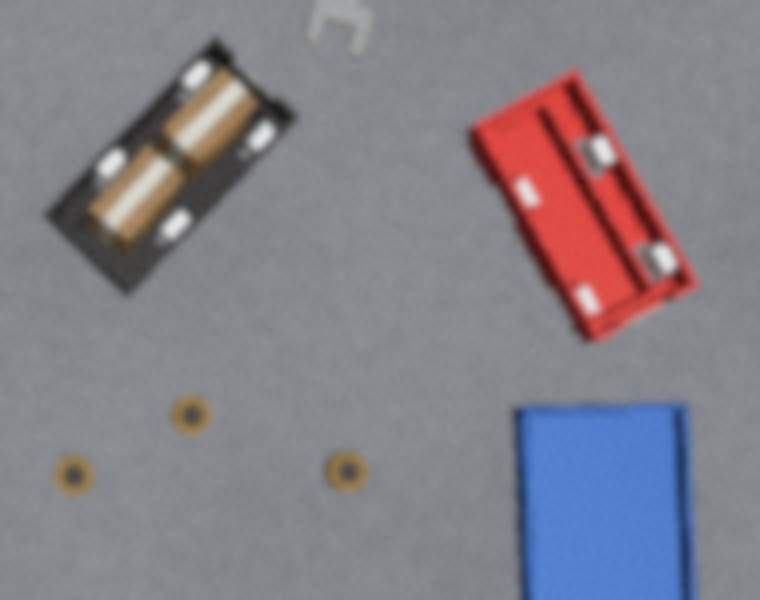

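View pics/c3.png

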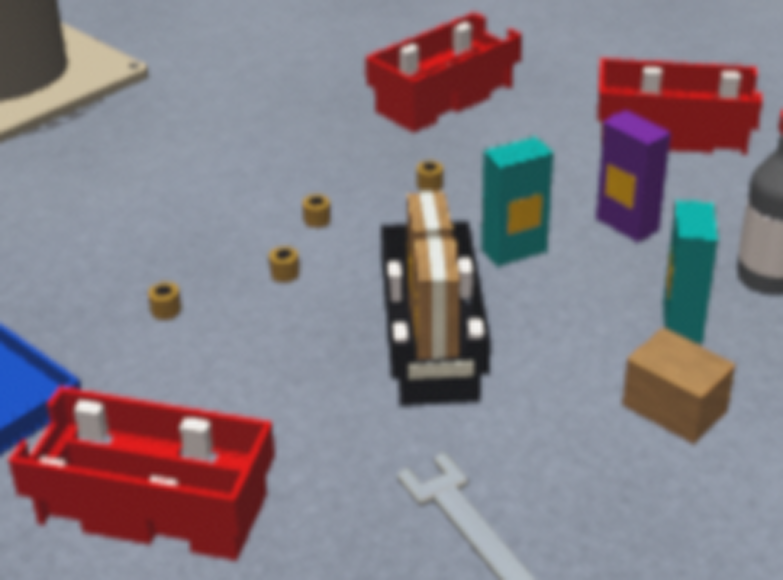

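Both views agree. The cartons in the black bin are brown cardboard with a white tape strip, so they're the ones meant. There are three small red bins, and the big red one is a bystander. Next I fit poses.

```bash
cat >> h.py <<'E'
from scipy.optimize import least_squares
LED=np.array([[49,26.2],[49,-26.2],[-23,26.2],[-23,-26.2]])
def pose_pts(P):
    return np.array([P[0],P[1]])+LED@np.array([[np.cos(P[2]),np.sin(P[2])],[-np.sin(P[2]),np.cos(P[2])]])
def whites(s,hull_mask,thr=150,sat=45):
    im=s['color'].astype(int); w=(im.min(2)>thr)&(im.max(2)-im.min(2)<sat)&hull_mask
    n,l,st,c=cv2.connectedComponentsWithStats(w.astype(np.uint8))
    return [(st[i,4],c[i]) for i in range(1,n) if st[i,4]>=4]
def fitbin(s,cen,zled,rad=30,thr=150):
    m=np.zeros(s['color'].shape[:2],np.uint8); cv2.circle(m,tuple(int(x) for x in cen),rad,1,-1)
    bl=whites(s,m>0,thr); 
    pts=np.array([back(s,*c,zled)[:2] for a,c in bl]); return bl,pts
def fitpose(pts,c0):
    # assign by brute force over yaw
    best=None
    from itertools import permutations
    for y in np.radians(np.arange(0,360,30)):
        P=np.array([*c0,y])
        for _ in range(4):
            q=pose_pts(P); 
            from scipy.optimize import linear_sum_assignment as lsa
            i,j=lsa(np.linalg.norm(q[:,None]-pts[None],axis=2))
            P=least_squares(lambda p:(pose_pts(p)[i]-pts[j]).ravel(),P).x
        e=np.abs(pose_pts(P)[i]-pts[j]).max()
        if best is None or e<best[0]: best=(e,P)
    return best
E
python3 - <<'E'
from h import *
np.set_printoptions(precision=1,suppress=True)
s=ld('top0')
for nm,c in dict(black=(338,171),A=(176,185),B=(213,274),C=(440,181)).items():
    bl,pts=fitbin(s,c,54,rad=34)
    print(nm,[(a,np.round(k,1).tolist()) for a,k in bl]);
    if len(pts)>=4:
        o=np.argsort([-a for a,_ in bl])
        e,P=fitpose(pts if nm=='black' else pts[o][:6],back(s,*c,54)[:2]); print(' err',e,P[:2],np.degrees(P[2]))
for c in [(270,233),(313,248),(342,233),(381,247)]: 
    x,y=c; im=s['color'][y-8:y+9,x-8:x+9].astype(int); m=(im[...,0]-im[...,2]>25); yy,xx=np.nonzero(m); 
    print('bush',back(s,x-8+xx.mean(),y-8+yy.mean(),18))
b=s['color'].astype(int); m=(b[...,2]-b[...,0]>60); n,l,st,c=cv2.connectedComponentsWithStats(m.astype(np.uint8)); 
for i in range(1,n):
    if st[i,4]>200: print('tray',st[i],c[i],back(s,*c[i],12))
for nm,u,v in [('oil',237,115),('purp',240,161),('teal1',276,117),('teal2',280,182),('box',313,101),('spa',396,82),('spb',380,135)]: print(nm,back(s,u,v,45))
E
```

```text
black [(np.int32(28), [343.7, 148.4]), (np.int32(88), [347.0, 158.5]), (np.int32(25), [359.9, 163.6]), (np.int32(31), [322.5, 170.6]), (np.int32(91), [328.7, 177.9]), (np.int32(29), [338.6, 185.9])]
 err 0.3708911969387074 [603.4 -21.4] -43.67652856305323
A [(np.int32(20), [172.9, 162.0]), (np.int32(30), [154.1, 174.2]), (np.int32(18), [189.9, 187.2]), (np.int32(27), [171.2, 199.8])]
 err 0.5067117671787855 [591.9 370.1] 214.3551720836408
B [(np.int32(20), [192.2, 261.0]), (np.int32(20), [223.5, 264.0]), (np.int32(30), [189.4, 284.0]), (np.int32(31), [221.0, 286.9])]
 err 0.20496222476191406 [365.4 266.2] 84.44740701597091
C [(np.int32(29), [445.3, 167.2]), (np.int32(14), [426.3, 177.8]), (np.int32(30), [460.6, 193.9]), (np.int32(16), [441.5, 204.5])]
 err 0.6134188908543479 [ 580.  -262.2] 208.5865648396652
bush [458.9 139.1  18. ]
bush [423.2  35.3  18. ]
bush [458.8 -34.2  18. ]
bush [ 425.3 -127.2   18. ]
tray [264 104  22  20 254] [274.8 113.6] [751.5 128.5  12. ]
tray [268 173  23  18 258] [279.3 181.2] [585.  116.8  12. ]
tray [ 425  231   44   56 2320] [446.4 258.3] [ 399.1 -283.1   12. ]
oil [739.2 215.3  45. ]
purp [629. 207.  45.]
teal1 [734.3 122.9  45. ]
teal2 [579.1 112.8  45. ]
box [773.1  35.1  45. ]
spa [ 819.4 -163.5   45. ]
spb [ 690.8 -123.5   45. ]
```

```bash
python3 - <<'E'
from h import *
np.set_printoptions(precision=1,suppress=True)
s=ld('top0')
for u in [(347,158.5),(328.7,177.9)]:
    p=back(s,*u,99); d=p[:2]-[603.4,-21.4]; a=np.radians(-43.7); print(p, d@[np.cos(a),np.sin(a)], d@[-np.sin(a),np.cos(a)])
m=(s['color'][220:300,410:485].astype(int)); m=(m[...,2]-m[...,0]>60).astype(np.uint8)
c,_=cv2.findContours(m,0,1); print(cv2.minAreaRect(max(c,key=len)))
E
```

```text
[625.3 -40.8  99. ] 29.207043864439047 1.0650848918117917
[581.5   0.4  99. ] -30.84770342835618 0.6384130227853854
((36.37950897216797, 38.14439010620117), (54.97316360473633, 42.47926330566406), 88.21009063720703)
```

```bash
cat >> h.py <<'E'
from scipy.spatial.transform import Rotation as Ro
def plan(*wps):
    st=sensors.sense(); R0=Ro.from_euler('xyz',st['tcp_rot'],degrees=True); p0=st['tool_pos']
    print('t',round(st['time'],2),'at',np.round(p0,1),np.round(st['tcp_rot'],2),'gap',round(st['finger_gap'],1),'F',np.round(st['ft_force'],1),'j6',round(st['joint_pos'][5],1))
    for x,y,z,yaw in wps:
        d=R0.inv().apply(np.array([x,y,z])-p0)/1000; rv=(R0.inv()*Ro.from_euler('xyz',[180,0,yaw],degrees=True)).as_rotvec(degrees=True)
        dy=(yaw-st['tcp_rot'][2]+180)%360-180
        print(np.round(d,4).tolist(),np.round(rv,2).tolist(),'j6 est',round(st['joint_pos'][5]-dy+np.degrees(np.arctan2(y,x))-st['joint_pos'][0],1))
E
python3 -c "
from h import *
plan((603,-21,230,136.3),(603,-21,200,136.3))"
```

```text
t 0.15 at [270.8 534.9 238.5] [-1.7992e+02 -1.0000e-02  1.5314e+02] gap 85.3 F [0.4 0.2 0.1] j6 -4.9
[-0.5475, -0.3458, 0.0089] [-0.08, 0.0, 16.84] j6 est -48.3
[-0.5475, -0.3458, 0.0389] [-0.08, 0.0, 16.84] j6 est -48.3
```

Emit:
move_arm(
  rows=[
    [[-0.5475, -0.3458, 0.0089, 0, 0, 16.84], [-0.5475, -0.3458, 0.0089, 0, 0, 16.84], [-0.5475, -0.3458, 0.0089, 0, 0, 16.84], [-0.5475, -0.3458, 0.0089, 0, 0, 16.84], [-0.5475, -0.3458, 0.0089, 0, 0, 16.84], [-0.5475, -0.3458, 0.0089, 0, 0, 16.84], [-0.5475, -0.3458, 0.0089, 0, 0, 16.84], [-0.5475, -0.3458, 0.0089, 0, 0, 16.84], [-0.5475, -0.3458, 0.0089, 0, 0, 16.84], [-0.5475, -0.3458, 0.0089, 0, 0, 16.84], [-0.5475, -0.3458, 0.0089, 0, 0, 16.84], [-0.5475, -0.3458, 0.0089, 0, 0, 16.84], [-0.5475, -0.3458, 0.0089, 0, 0, 16.84], [-0.5475, -0.3458, 0.0089, 0, 0, 16.84], [-0.5475, -0.3458, 0.0089, 0, 0, 16.84], [-0.5475, -0.3458, 0.0089, 0, 0, 16.84], [-0.5475, -0.3458, 0.0089, 0, 0, 16.84], [-0.5475, -0.3458, 0.0089, 0, 0, 16.84]],
  ],
)

```text
time: 1.95
tool_pos: [603.0, -19.4, 230.7]
tcp_rot: [180.0, 0.0, 136.4]
ft_force: [0.4, -0.2, -0.1]
finger_gap: 85.4
```

```bash
python3 -c "
from h import *
s=snap('wrist','w1'); plan((603,-21,200,136.3))
print(-s['R'].T@s['t'])"
```

```text
t 2.0 at [603.1 -19.5 230.7] [1.7998e+02 2.0000e-02 1.3639e+02] gap 85.2 F [-0.5  0.6 -0.5] j6 -53.1
[-0.001, -0.0011, 0.0307] [0.02, 0.02, 0.09] j6 est -48.3
[548.55310564  33.86203119 364.94359805]
```

View pics/w1.png

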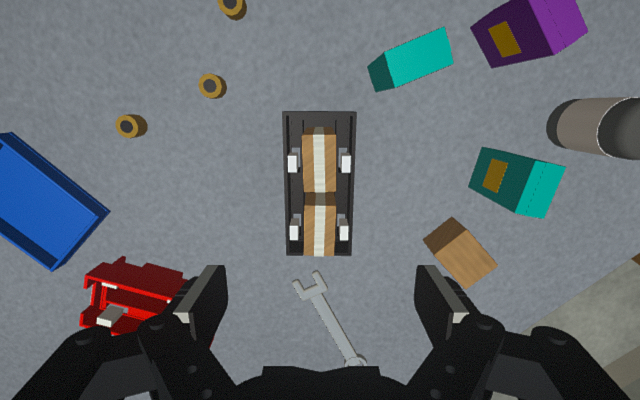

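```bash
python3 - <<'E'
from h import *
np.set_printoptions(precision=1,suppress=True)
s=ld('w1'); a=np.radians(-43.7)
for u in [(282,111.5),(356.5,111.5),(286,255.5),(352,255.5)]:
    p=back(s,*u,60); print('rim',p)
for k in [180,186]: 
  pass
im=s['color']
cv2.imwrite('pics/w1c.png',cv2.resize(im[100:265,270:370,::-1],None,fx=3.6,fy=3.6,interpolation=cv2.INTER_CUBIC))
for X in [72,-72]:
  for Y in [34,-34]:
    q=[603.4+X*np.cos(a)-Y*np.sin(a),-21.4+X*np.sin(a)+Y*np.cos(a),60]; print(X,Y,proj(s,q))
print('tcp tips', proj(s,[603.1,-19.5,222]))
E
```

```text
rim [529.4   4.2  60. ]
rim [575.9  53.2  60. ]
rim [632.9 -95.7  60. ]
rim [680.3 -45.9  60. ]
72 34 [350.7 255. ]
72 -34 [285.4 254.9]
-72 34 [355.5 110.8]
-72 -34 [280.4 110.6]
tcp tips [318.2 266.1]
```

View pics/w1c.png

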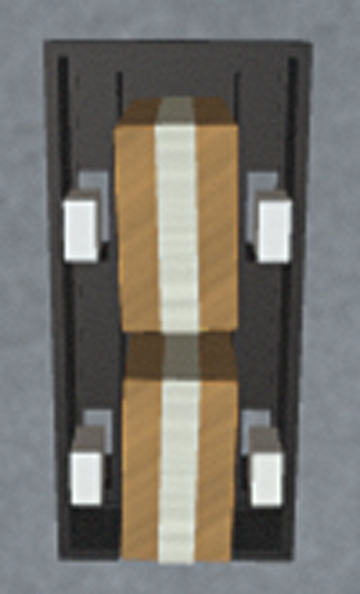

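Fits from the wrist and top cameras agree within about 1 mm, giving the black bin at about (604,−21), yaw −43.6. Next is the rear carton.

```bash
python3 -c "
from h import *
plan((581.7,0.2,130,136.4),(581.7,0.2,73,136.4))"
```

```text
t 2.0 at [603.1 -19.5 230.7] [1.7998e+02 2.0000e-02 1.3639e+02] gap 85.2 F [-0.5  0.6 -0.5] j6 -53.1
[0.0291, -0.0005, 0.1007] [0.02, 0.02, -0.01] j6 est -46.4
[0.0291, -0.0005, 0.1577] [0.02, 0.02, -0.01] j6 est -46.4
```

Emit:
move_arm(
  rows=[
    [[0.029, -0.0005, 0.05, 0, 0, 0], [0.029, -0.0005, 0.09, 0, 0, 0], [0.029, -0.0005, 0.125, 0, 0, 0], [0.029, -0.0005, 0.145, 0, 0, 0], [0.029, -0.0005, 0.1575, 0, 0, 0], [0.029, -0.0005, 0.1575, 0, 0, 0], [0.029, -0.0005, 0.1575, 0, 0, 0]],
  ],
)

```text
time: 2.7
tool_pos: [582.8, -0.8, 74.1]
tcp_rot: [179.9, 0.1, 136.3]
ft_force: [0.8, 0.8, 1.3]
finger_gap: 85.3
```

Emit:
move_arm(
  rows=[
    [[0, 0, 0, 0, 0, 0], [0, 0, 0, 0, 0, 0], [0, 0, 0, 0, 0, 0], [0, 0, 0, 0, 0, 0], [0, 0, 0, 0, 0, 0], [0, 0, 0, 0, 0, 0], [0, 0, 0, 0, 0, 0], [0, 0, 0, 0, 0, 0]],
  ],
  grip=0,
  newtons=35,
)

```text
time: 3.5
tool_pos: [582.4, -1.0, 73.6]
tcp_rot: [180.0, 0.0, 136.3]
ft_force: [-0.7, -0.1, 5.5]
finger_gap: 27.6
```

```bash
python3 -c "
from h import *
s=snap('wrist','w2');
plan((581.7,0.2,190,136.4),(435,-283,190,-180),(435,-283,77.5,180),(435,-283,77.5,0),)"
```

```text
t 3.55 at [582.4  -1.   73.6] [1.7997e+02 5.0000e-02 1.3630e+02] gap 27.7 F [0.  0.  5.6] j6 -51.4
[0.0013, 0.0004, -0.1164] [0.03, 0.05, -0.1] j6 est -46.4
[-0.0884, -0.3057, -0.1165] [0.01, 0.06, -43.7] j6 est -123.0
[-0.0883, -0.3057, -0.004] [0.01, 0.06, -43.7] j6 est -123.0
[-0.0883, -0.3057, -0.004] [0.07, -0.02, 136.3] j6 est 57.0
```

View pics/w2.png

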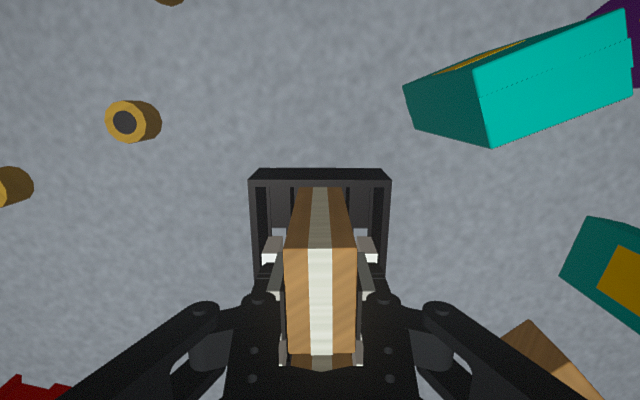

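Emit:
move_arm(
  rows=[
    [[0, 0, -0.03, 0, 0, 0], [0, 0, -0.08, 0, 0, 0], [0, 0, -0.116, 0, 0, 0], [-0.085, -0.308, -0.116, 0, 0, -43.7], [-0.085, -0.308, -0.116, 0, 0, -43.7], [-0.085, -0.308, -0.116, 0, 0, -43.7], [-0.085, -0.308, -0.116, 0, 0, -43.7], [-0.085, -0.308, -0.116, 0, 0, -43.7], [-0.085, -0.308, -0.116, 0, 0, -43.7], [-0.085, -0.308, -0.116, 0, 0, -43.7], [-0.085, -0.308, -0.116, 0, 0, -43.7], [-0.085, -0.308, -0.116, 0, 0, -43.7], [-0.085, -0.308, -0.08, 0, 0, -43.7], [-0.085, -0.308, -0.05, 0, 0, -43.7], [-0.085, -0.308, -0.03, 0, 0, -43.7], [-0.085, -0.308, -0.03, 0, 0, -43.7], [-0.085, -0.308, -0.03, 0, 0, -43.7]],
  ],
)

```text
time: 5.25
tool_pos: [431.1, -281.1, 102.9]
tcp_rot: [180.0, -0.0, -179.9]
ft_force: [-0.5, -0.5, -0.3]
finger_gap: 27.3
```

```bash
python3 -c "
from h import *
s=snap('wrist','w3');s=snap('scene','s3')
plan((431,-283,76,180))"
```

```text
t 5.35 at [ 431.9 -282.4  104.6] [-1.7992e+02  1.1000e-01 -1.7994e+02] gap 27.6 F [ 0.5 -0.  -0.6] j6 -128.9
[0.001, -0.0005, 0.0286] [-0.08, 0.11, 0.06] j6 est -123.3
```

View pics/w3.png

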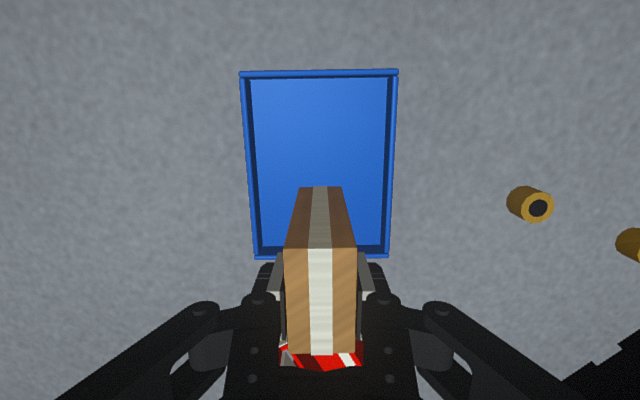

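```bash
python3 -c "
from h import *
s=ld('w3')
for u in [(240,71),(398,69.5),(255,259),(390,258)]: print(back(s,*u,22))"
```

```text
[ 336.03136157 -330.92426042   22.        ]
[ 335.00570505 -233.41326448   22.        ]
[ 464.41085291 -329.30412332   22.        ]
[ 463.4432164 -229.797491    22.       ]
```

Emit:
move_arm(
  rows=[
    [[0.0, 0, 0.015, 0, 0, 0], [0.0, 0, 0.024, 0, 0, 0], [0.0, 0, 0.029, 0, 0, 0], [0.0, 0, 0.029, 0, 0, 0], [0.0, 0, 0.029, 0, 0, 0]],
  ],
)

```text
time: 5.85
tool_pos: [430.8, -282.6, 74.1]
tcp_rot: [-180.0, 0.0, 180.0]
ft_force: [-0.3, 0.5, 4.0]
finger_gap: 27.4
```

Emit:
move_arm(
  rows=[
    [[0, 0, 0.029, 0, 0, 0], [0, 0, 0, 0, 0, 0], [0, 0, 0, 0, 0, 0], [0, 0, 0, 0, 0, 0], [0, 0, 0, 0, 0, 0]],
  ],
  grip=0.65,
)

```text
time: 6.35
tool_pos: [430.5, -282.2, 73.5]
tcp_rot: [180.0, -0.0, 180.0]
ft_force: [0.4, 0.0, 0.7]
finger_gap: 55.3
```

```bash
python3 -c "
from h import *
plan((431,-282,190,180),(625.5,-41,190,136.4),(625.5,-41,73,136.4))"
```

```text
t 6.35 at [ 430.5 -282.2   73.5] [ 1.7999e+02 -1.0000e-02  1.7999e+02] gap 55.3 F [0.4 0.  0.7] j6 -129.0
[-0.0005, 0.0002, -0.1165] [0.01, -0.01, -0.01] j6 est -123.2
[-0.195, 0.2413, -0.1165] [0.0, -0.01, 43.59] j6 est -50.2
[-0.195, 0.2412, 0.0005] [0.0, -0.01, 43.59] j6 est -50.2
```

Emit:
move_arm(
  rows=[
    [[0, 0, -0.03, 0, 0, 0], [0, 0, -0.08, 0, 0, 0], [0, 0, -0.12, 0, 0, 0], [-0.195, 0.2413, -0.12, 0, 0, 43.6], [-0.195, 0.2413, -0.12, 0, 0, 43.6], [-0.195, 0.2413, -0.12, 0, 0, 43.6], [-0.195, 0.2413, -0.12, 0, 0, 43.6], [-0.195, 0.2413, -0.12, 0, 0, 43.6], [-0.195, 0.2413, -0.12, 0, 0, 43.6], [-0.195, 0.2413, -0.12, 0, 0, 43.6], [-0.195, 0.2413, -0.12, 0, 0, 43.6], [-0.195, 0.2413, -0.12, 0, 0, 43.6], [-0.195, 0.2413, -0.12, 0, 0, 43.6]],
  ],
)

```text
time: 7.65
tool_pos: [624.9, -41.7, 193.3]
tcp_rot: [-179.9, -0.0, 136.4]
ft_force: [-0.3, -0.4, 0.3]
finger_gap: 55.4
```

```bash
python3 -c "
from h import *
s=snap('scene','s4');s=snap('wrist','w4')
plan((625.5,-41,190,136.4),(625.5,-41,73,136.4))"
```

```text
t 7.75 at [625.  -42.1 193.8] [-1.7998e+02 -1.0000e-02  1.3632e+02] gap 55.5 F [-0.1 -0.2 -0.1] j6 -54.9
[0.0005, 0.0011, 0.0038] [-0.02, -0.01, -0.08] j6 est -50.1
[0.0004, 0.0012, 0.1208] [-0.02, -0.01, -0.08] j6 est -50.1
```

View pics/s4.png

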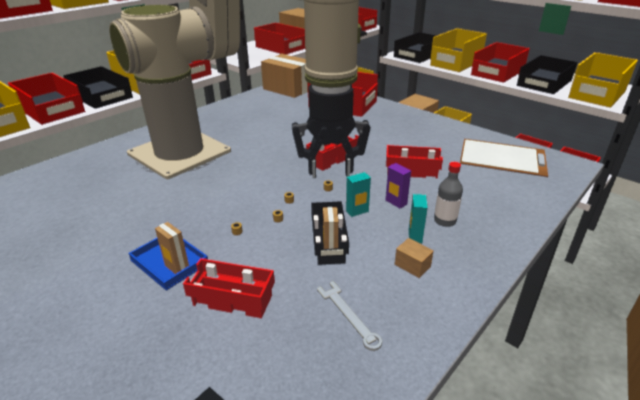

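View pics/w4.png

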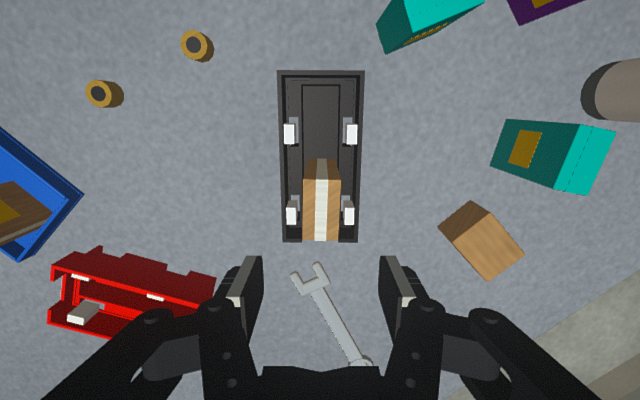

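Carton 1 stands in the tray at scene pixel (172,248), and the second is still at wrist pixel (321,205). I'll grasp it now.

Emit:
move_arm(
  rows=[
    [[0.0, 0.001, 0.04, 0, 0, 0], [0.0, 0.001, 0.08, 0, 0, 0], [0.0, 0.001, 0.105, 0, 0, 0], [0.0, 0.001, 0.1205, 0, 0, 0], [0.0, 0.001, 0.1205, 0, 0, 0], [0.0, 0.001, 0.1205, 0, 0, 0]],
  ],
)

```text
time: 8.35
tool_pos: [626.9, -40.8, 74.7]
tcp_rot: [180.0, 0.1, 136.4]
ft_force: [0.7, -0.5, 0.7]
finger_gap: 55.6
```

Emit:
move_arm(
  rows=[
    [[0, 0, 0, 0, 0, 0], [0, 0, 0, 0, 0, 0], [0, 0, 0, 0, 0, 0], [0, 0, 0, 0, 0, 0], [0, 0, 0, 0, 0, 0], [0, 0, 0, 0, 0, 0]],
  ],
  grip=0,
  newtons=35,
)

```text
time: 8.95
tool_pos: [627.5, -40.7, 75.5]
tcp_rot: [179.9, 0.2, 136.4]
ft_force: [-2.1, -1.9, 7.3]
finger_gap: 27.6
```

```bash
python3 -c "
from h import *
plan((625.5,-41,190,136.4),(367,-282,190,180),(367,-282,76,180))"
```

```text
t 8.95 at [627.5 -40.7  75.5] [1.7992e+02 1.5000e-01 1.3640e+02] gap 27.6 F [-2.1 -1.9  7.3] j6 -54.8
[0.0009, -0.0015, -0.1145] [0.08, 0.15, 0.0] j6 est -50.1
[0.0219, -0.3543, -0.1151] [0.02, 0.18, -43.6] j6 est -127.5
[0.0223, -0.3544, -0.0011] [0.02, 0.18, -43.6] j6 est -127.5
```

Emit:
move_arm(
  rows=[
    [[0, 0, -0.03, 0, 0, 0], [0, 0, -0.08, 0, 0, 0], [0, 0, -0.125, 0, 0, 0], [0.022, -0.354, -0.125, 0, 0, -43.6], [0.022, -0.354, -0.125, 0, 0, -43.6], [0.022, -0.354, -0.125, 0, 0, -43.6], [0.022, -0.354, -0.125, 0, 0, -43.6], [0.022, -0.354, -0.125, 0, 0, -43.6], [0.022, -0.354, -0.125, 0, 0, -43.6], [0.022, -0.354, -0.125, 0, 0, -43.6], [0.022, -0.354, -0.125, 0, 0, -43.6], [0.022, -0.354, -0.125, 0, 0, -43.6], [0.022, -0.354, -0.125, 0, 0, -43.6], [0.022, -0.354, -0.125, 0, 0, -43.6], [0.022, -0.354, -0.08, 0, 0, -43.6], [0.022, -0.354, -0.05, 0, 0, -43.6], [0.022, -0.354, -0.03, 0, 0, -43.6], [0.022, -0.354, -0.03, 0, 0, -43.6]],
  ],
)

```text
time: 10.75
tool_pos: [365.1, -278.6, 99.9]
tcp_rot: [179.7, -0.3, -179.9]
ft_force: [0.2, 0.8, -1.6]
finger_gap: 27.3
```

```bash
python3 -c "
from h import *
s=snap('wrist','w5')
plan((367,-282,78,180))"
```

```text
t 10.8 at [ 366.1 -279.7  102.1] [ 1.7985e+02 -1.4000e-01 -1.7989e+02] gap 27.7 F [ 0.1 -0.2 -1. ] j6 -133.9
[-0.001, -0.0023, 0.0241] [0.15, -0.14, 0.11] j6 est -127.5
```

View pics/w5.png

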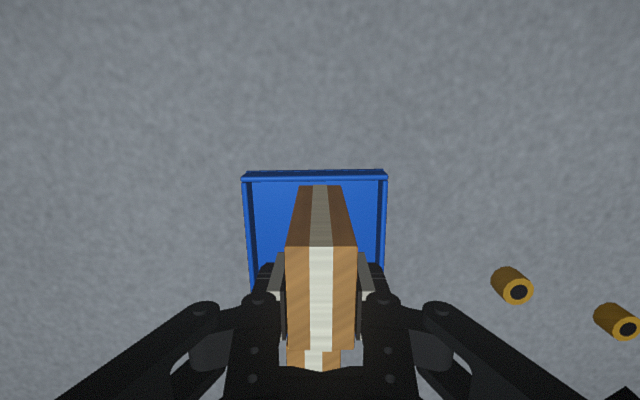

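Emit:
move_arm(
  rows=[
    [[0.0, 0, 0.012, 0, 0, 0], [0.0, 0, 0.022, 0, 0, 0], [0.0, 0, 0.028, 0, 0, 0], [0.0, 0, 0.028, 0, 0, 0], [0.0, 0, 0.028, 0, 0, 0]],
  ],
)

```text
time: 11.3
tool_pos: [366.8, -282.3, 76.1]
tcp_rot: [-179.9, 0.1, 180.0]
ft_force: [0.3, -2.0, 3.1]
finger_gap: 27.9
```

Emit:
move_arm(
  rows=[
    [[0, 0, 0, 0, 0, 0], [0, 0, 0, 0, 0, 0], [0, 0, 0, 0, 0, 0], [0, 0, 0, 0, 0, 0], [0, 0, -0.03, 0, 0, 0], [0, 0, -0.08, 0, 0, 0], [0, 0, -0.11, 0, 0, 0], [0, 0, -0.13, 0, 0, 0]],
  ],
  grip=0.65,
)

```text
time: 12.1
tool_pos: [367.1, -282.2, 208.6]
tcp_rot: [-179.8, 0.2, -180.0]
ft_force: [-0.4, 0.1, -1.0]
finger_gap: 55.6
```

```bash
python3 -c "
from h import *
s=snap('wrist','w6');snap('top','t6');snap('scene','s6')
plan((425,-127,150,180),(425,-127,13,180))"
```

```text
t 12.25 at [ 367.  -282.1  206.8] [-1.7987e+02  1.4000e-01 -1.8000e+02] gap 55.5 F [-0.2  0.1 -0. ] j6 -133.9
[-0.0579, 0.1553, 0.0566] [-0.13, 0.14, 0.0] j6 est -106.6
[-0.0575, 0.1556, 0.1936] [-0.13, 0.14, 0.0] j6 est -106.6
```

View pics/w6.png

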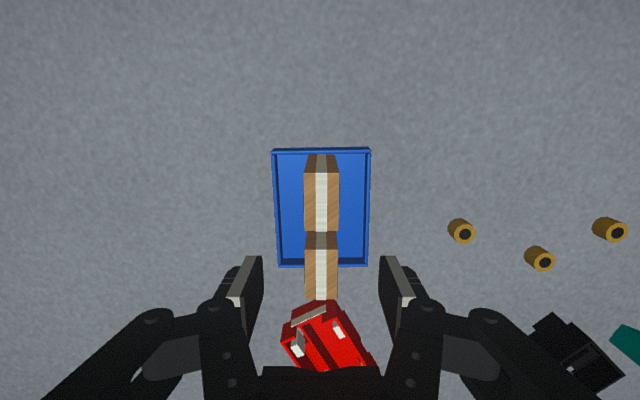

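View pics/t6.png

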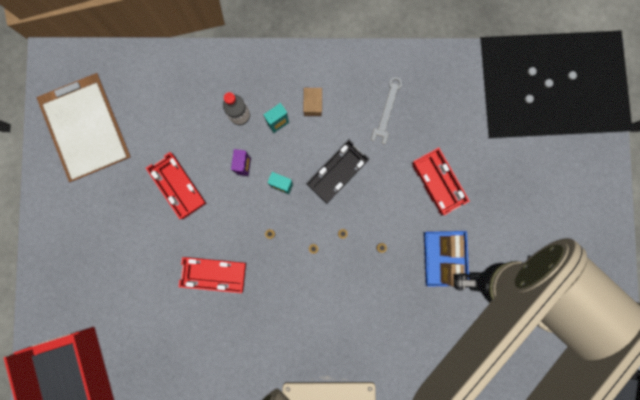

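View pics/s6.png

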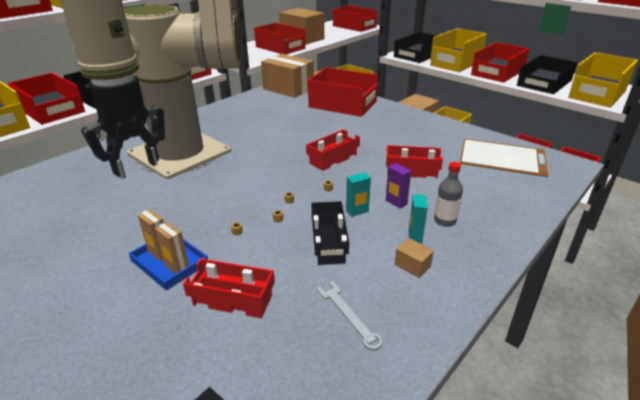

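Both cartons stand in the tray at top pixels (447,245)/(458,245), and nothing else has moved. Next, the bushings, keeping tool yaw 46.4 so the jaws lie along the bin.

```bash
python3 -c "
from h import *
plan((425,-127,150,46.4))
s=ld('t6')
for c in [(270,233),(313,248),(342,233),(381,247)]: 
    x,y=c; im=s['color'][y-8:y+9,x-8:x+9].astype(int); m=(im[...,0]-im[...,2]>25); yy,xx=np.nonzero(m); 
    print('bush',back(s,x-8+xx.mean(),y-8+yy.mean(),18))
"
```

```text
t 12.25 at [ 367.  -282.1  206.8] [-1.7987e+02  1.4000e-01 -1.8000e+02] gap 55.5 F [-0.2  0.1 -0. ] j6 -133.9
[-0.0579, 0.1553, 0.0566] [0.09, 0.22, 133.6] j6 est 27.0
bush [458.69758331 139.16812865  18.        ]
bush [423.19719305  35.31501649  18.        ]
bush [458.97566429 -34.45723155  18.        ]
bush [ 425.04675061 -127.18292536   18.        ]
```

Emit:
move_arm(
  rows=[
    [[-0.058, 0.1553, 0, 0, 0, 133.6], [-0.058, 0.1553, 0, 0, 0, 133.6], [-0.058, 0.1553, 0, 0, 0, 133.6], [-0.058, 0.1553, 0, 0, 0, 133.6], [-0.058, 0.1553, 0, 0, 0, 133.6], [-0.058, 0.1553, 0, 0, 0, 133.6], [-0.058, 0.1553, 0, 0, 0, 133.6], [-0.058, 0.1553, 0, 0, 0, 133.6], [-0.058, 0.1553, 0, 0, 0, 133.6], [-0.058, 0.1553, 0, 0, 0, 133.6], [-0.058, 0.1553, 0.0566, 0, 0, 133.6], [-0.058, 0.1553, 0.0566, 0, 0, 133.6], [-0.058, 0.1553, 0.0566, 0, 0, 133.6], [-0.058, 0.1553, 0.0566, 0, 0, 133.6], [-0.058, 0.1553, 0.0566, 0, 0, 133.6], [-0.058, 0.1553, 0.0566, 0, 0, 133.6], [-0.058, 0.1553, 0.0566, 0, 0, 133.6], [-0.058, 0.1553, 0.0566, 0, 0, 133.6], [-0.058, 0.1553, 0.0566, 0, 0, 133.6]],
  ],
)

```text
time: 14.15
tool_pos: [423.8, -126.0, 148.0]
tcp_rot: [-179.9, 0.0, 46.6]
ft_force: [0.2, 0.2, -0.2]
finger_gap: 55.4
```

```bash
cat >> h.py <<'E'
def bushes(s):
    im=cv2.cvtColor(s['color'],cv2.COLOR_RGB2HSV); m=cv2.inRange(im,(12,110,60),(28,255,255)); 
    m=cv2.morphologyEx(m,cv2.MORPH_CLOSE,np.ones((9,9),np.uint8)) if s['t'][2]<700 else m
    n,l,st,c=cv2.connectedComponentsWithStats(m)
    return [(st[i].tolist(),np.round(back(s,*c[i],13),1)) for i in range(1,n) if st[i,4]>150]
def holes(s):
    # dark hole (top-face centre, z=20) nearest inside brass blobs
    im=cv2.cvtColor(s['color'],cv2.COLOR_RGB2HSV); m=cv2.inRange(im,(12,110,60),(28,255,255))
    cs,h=cv2.findContours(m,cv2.RETR_CCOMP,cv2.CHAIN_APPROX_NONE)
    for c,hh in zip(cs,h[0]):
        if hh[3]>=0 and cv2.contourArea(c)>25:
            M=cv2.moments(c); u=(M['m10']/M['m00'],M['m01']/M['m00']); print('hole px',np.round(u,1),'xy',np.round(back(s,*u,20)[:2],1),cv2.contourArea(c))
E
python3 -c "
from h import *
s=snap('wrist','w7'); holes(s)
plan((425,-127,11,46.4))"
```

```text
hole px [321.9 201.2] xy [ 425.3 -127.5] 196.0
hole px [270.2  87. ] xy [459.  -34.3] 264.0
hole px [168.2  48.7] xy [423.5  35.8] 280.5
t 14.2 at [ 424.  -126.   148.3] [-1.7996e+02  2.0000e-02  4.6560e+01] gap 55.7 F [ 0.2  0.  -0.7] j6 20.2
[0.0, 0.0015, 0.1373] [-0.04, 0.02, 0.16] j6 est 27.0
```

View pics/w7.png

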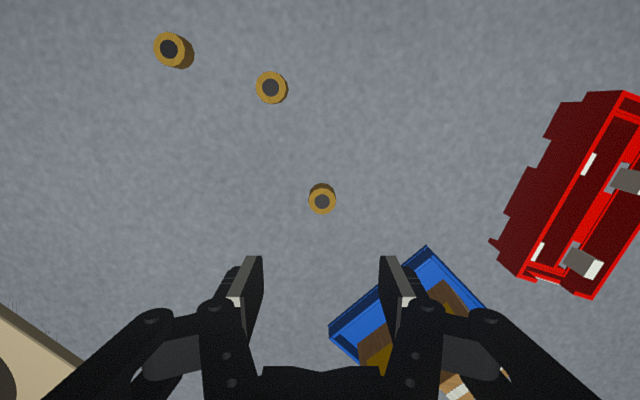

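Emit:
move_arm(
  rows=[
    [[0.0, 0.0018, 0.05, 0, 0, 0], [0.0, 0.0018, 0.09, 0, 0, 0], [0.0, 0.0018, 0.115, 0, 0, 0], [0.0, 0.0018, 0.13, 0, 0, 0], [0.0, 0.0018, 0.137, 0, 0, 0], [0.0, 0.0018, 0.137, 0, 0, 0]],
  ],
)

```text
time: 14.8
tool_pos: [424.9, -127.1, 11.0]
tcp_rot: [-179.9, 0.0, 46.5]
ft_force: [-0.4, 0.7, -0.0]
finger_gap: 55.5
```

Emit:
move_arm(
  rows=[
    [[0, 0, 0, 0, 0, 0], [0, 0, 0, 0, 0, 0], [0, 0, 0, 0, 0, 0], [0, 0, 0, 0, 0, 0], [0, 0, 0, 0, 0, 0], [0, 0, 0, 0, 0, 0]],
  ],
  grip=0,
  newtons=40,
)

```text
time: 15.4
tool_pos: [426.7, -127.9, 13.3]
tcp_rot: [179.9, -0.0, 46.4]
ft_force: [-0.9, 0.5, 7.2]
finger_gap: 22.0
```

```bash
python3 -c "
from h import *
a=np.radians(-43.6); P=lambda x,z:(604+x*np.cos(a),-21.2+x*np.sin(a),z,46.4)
plan((425,-127,140,46.4),P(38,110),P(38,45))"
```

```text
t 15.4 at [ 426.7 -127.9   13.3] [ 1.7986e+02 -5.0000e-02  4.6410e+01] gap 22.0 F [-0.9  0.5  7.2] j6 20.3
[-0.0004, -0.0016, -0.1267] [0.14, -0.05, 0.01] j6 est 27.0
[0.1996, 0.093, -0.0963] [0.14, -0.05, 0.01] j6 est 39.3
[0.1995, 0.0929, -0.0313] [0.14, -0.05, 0.01] j6 est 39.3
```

Emit:
move_arm(
  rows=[
    [[0, 0, -0.03, 0, 0, 0], [0, 0, -0.08, 0, 0, 0], [0, 0, -0.1, 0, 0, 0], [0, 0, -0.1, 0, 0, 0]],
  ],
)

```text
time: 15.8
tool_pos: [428.6, -128.7, 116.6]
tcp_rot: [179.5, -0.2, 46.4]
ft_force: [0.2, -0.2, -0.5]
finger_gap: 22.4
```

```bash
python3 -c "
from h import *
s=snap('wrist','w8')
cv2.imwrite('pics/w8c.png',cv2.resize(s['color'][180:400,200:440,::-1],None,fx=2.5,fy=2.5))
a=np.radians(-43.6); P=lambda x,z:(604+x*np.cos(a),-21.2+x*np.sin(a),z,46.4)
plan(P(38,112),P(38,45))"
```

```text
t 15.85 at [ 427.2 -128.1  114.1] [ 1.7973e+02 -1.0000e-01  4.6410e+01] gap 21.9 F [-0.3 -0.1 -0.4] j6 20.3
[0.1993, 0.0923, 0.0029] [0.27, -0.1, 0.01] j6 est 39.3
[0.1992, 0.092, 0.0699] [0.27, -0.1, 0.01] j6 est 39.3
```

View pics/w8c.png

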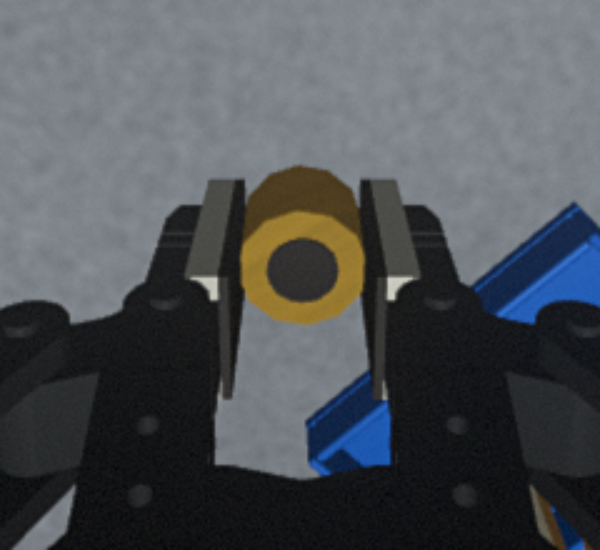

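```bash
python3 -c "
from h import *
a=np.radians(-43.6); P=lambda x,z:(604+x*np.cos(a),-21.2+x*np.sin(a),z,46.4)
plan(P(28,112),P(28,36))"
```

```text
t 15.85 at [ 427.2 -128.1  114.1] [ 1.7973e+02 -1.0000e-01  4.6410e+01] gap 21.9 F [-0.3 -0.1 -0.4] j6 20.3
[0.1993, 0.0823, 0.0029] [0.27, -0.1, 0.01] j6 est 39.9
[0.1992, 0.082, 0.0789] [0.27, -0.1, 0.01] j6 est 39.9
```

Emit:
move_arm(
  rows=[
    [[0.1993, 0.0823, 0.003, 0, 0, 0], [0.1993, 0.0823, 0.003, 0, 0, 0], [0.1993, 0.0823, 0.003, 0, 0, 0], [0.1993, 0.0823, 0.003, 0, 0, 0], [0.1993, 0.0823, 0.003, 0, 0, 0], [0.1993, 0.0823, 0.003, 0, 0, 0], [0.1993, 0.0823, 0.003, 0, 0, 0], [0.1993, 0.0823, 0.04, 0, 0, 0], [0.1993, 0.0823, 0.065, 0, 0, 0], [0.1993, 0.0823, 0.078, 0, 0, 0], [0.1993, 0.0823, 0.078, 0, 0, 0]],
  ],
)

```text
time: 16.95
tool_pos: [619.6, -40.2, 31.2]
tcp_rot: [-179.8, 0.2, 46.3]
ft_force: [-0.3, 0.4, -0.9]
finger_gap: 22.1
```

Emit:
move_arm(
  rows=[
    [[0, 0, 0, 0, 0, 0], [0, 0, 0, 0, 0, 0], [0, 0, 0, 0, 0, 0], [0, 0, 0, 0, 0, 0], [0, 0, -0.04, 0, 0, 0], [0, 0, -0.09, 0, 0, 0], [0, 0, -0.12, 0, 0, 0], [0, 0, -0.12, 0, 0, 0]],
  ],
  grip=0.45,
)

```text
time: 17.75
tool_pos: [626.6, -40.3, 161.5]
tcp_rot: [179.5, -0.4, 46.4]
ft_force: [0.7, 0.7, 0.0]
finger_gap: 38.3
```

```bash
python3 -c "
from h import *
s=snap('wrist','w9');snap('top','t9')
plan((459,-34.4,140,46.4),(459,-34.4,13,46.4))"
```

```text
t 17.85 at [623.5 -39.9 155.3] [ 1.7986e+02 -1.0000e-01  4.6410e+01] gap 38.5 F [ 0.3  0.1 -0.6] j6 35.2
[-0.1095, -0.1229, 0.0148] [0.14, -0.1, 0.01] j6 est 39.3
[-0.1097, -0.1232, 0.1418] [0.14, -0.1, 0.01] j6 est 39.3
```

View pics/w9.png

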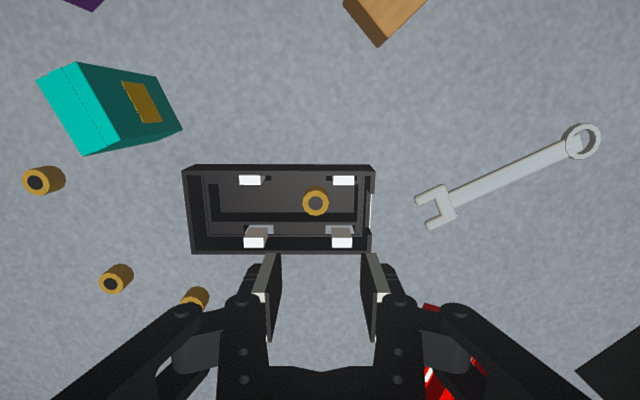

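View pics/t9.png

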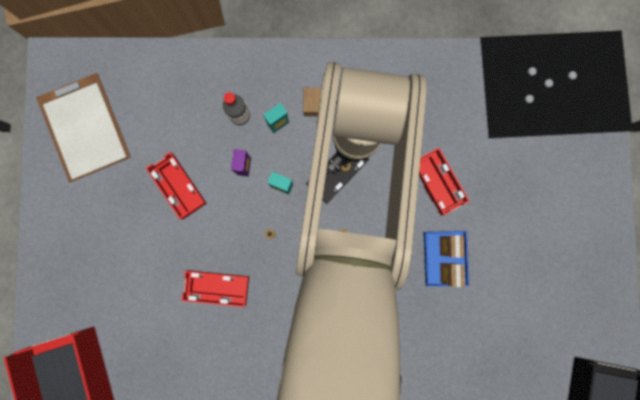

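The first bushing stands in the bin at wrist pixel (315,203). Red bin B was knocked from (213,274) to (216,288), so I'll measure it again later. Next bushing.

Emit:
move_arm(
  rows=[
    [[-0.1096, -0.123, 0.015, 0, 0, 0], [-0.1096, -0.123, 0.015, 0, 0, 0], [-0.1096, -0.123, 0.015, 0, 0, 0], [-0.1096, -0.123, 0.015, 0, 0, 0], [-0.1096, -0.123, 0.065, 0, 0, 0], [-0.1096, -0.123, 0.1, 0, 0, 0], [-0.1096, -0.123, 0.125, 0, 0, 0], [-0.1096, -0.123, 0.135, 0, 0, 0], [-0.1096, -0.123, 0.14, 0, 0, 0], [-0.1096, -0.123, 0.14, 0, 0, 0], [-0.1096, -0.123, 0.14, 0, 0, 0]],
  ],
)

```text
time: 18.95
tool_pos: [459.0, -34.6, 14.9]
tcp_rot: [179.9, -0.1, 46.4]
ft_force: [-0.2, 0.1, -0.1]
finger_gap: 38.2
```

```bash
python3 -c "
from h import *
plan((459,-34.4,13,46.4))
s=snap('wrist','w10');holes(s)"
```

```text
t 18.95 at [459.  -34.6  14.9] [ 1.7992e+02 -5.0000e-02  4.6400e+01] gap 38.2 F [-0.2  0.1 -0.1] j6 32.9
[0.0001, -0.0001, 0.0019] [0.08, -0.05, 0.0] j6 est 39.3
hole px [317.5 284.2] xy [458.9 -34.1] 592.0
hole px [144.8 230.2] xy [423.5  36. ] 690.0
```

View pics/w10.png

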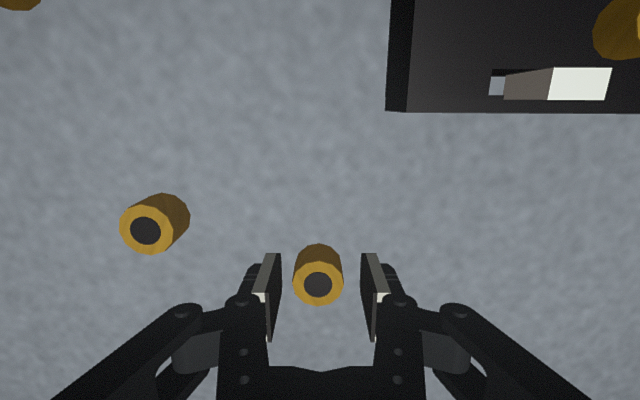

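Emit:
move_arm(
  rows=[
    [[0, 0, 0.001, 0, 0, 0], [0, 0, 0.001, 0, 0, 0], [0, 0, 0.001, 0, 0, 0], [0, 0, 0.001, 0, 0, 0], [0, 0, 0.001, 0, 0, 0], [0, 0, -0.03, 0, 0, 0], [0, 0, -0.07, 0, 0, 0], [0, 0, -0.1, 0, 0, 0], [0, 0, -0.1, 0, 0, 0], [0, 0, -0.1, 0, 0, 0]],
  ],
  grip=0,
  newtons=40,
)

```text
time: 20.0
tool_pos: [458.8, -34.6, 114.9]
tcp_rot: [179.9, -0.1, 46.4]
ft_force: [0.2, 0.8, -1.8]
finger_gap: 22.6
```

```bash
python3 -c "
from h import *
a=np.radians(-43.6); P=lambda x,z:(604+x*np.cos(a),-21.2+x*np.sin(a),z,46.4)
plan(P(-28,112),P(-28,36))"
```

```text
t 20.0 at [458.8 -34.6 114.9] [ 1.7986e+02 -9.0000e-02  4.6400e+01] gap 22.6 F [ 0.2  0.8 -1.8] j6 32.9
[0.1098, 0.0679, 0.0032] [0.14, -0.09, -0.0] j6 est 43.4
[0.1097, 0.0677, 0.0792] [0.14, -0.09, -0.0] j6 est 43.4
```

Emit:
move_arm(
  rows=[
    [[0.1098, 0.0679, 0.003, 0, 0, 0], [0.1098, 0.0679, 0.003, 0, 0, 0], [0.1098, 0.0679, 0.003, 0, 0, 0], [0.1098, 0.0679, 0.003, 0, 0, 0], [0.1098, 0.0679, 0.003, 0, 0, 0], [0.1098, 0.0679, 0.04, 0, 0, 0], [0.1098, 0.0679, 0.065, 0, 0, 0], [0.1098, 0.0679, 0.078, 0, 0, 0], [0.1098, 0.0679, 0.078, 0, 0, 0], [0.1098, 0.0679, 0.078, 0, 0, 0]],
  ],
)

```text
time: 21.0
tool_pos: [582.8, -1.9, 36.5]
tcp_rot: [180.0, -0.0, 46.4]
ft_force: [0.2, 0.7, -0.4]
finger_gap: 22.4
```

Emit:
move_arm(
  rows=[
    [[0, 0, 0, 0, 0, 0], [0, 0, 0, 0, 0, 0], [0, 0, 0, 0, 0, 0], [0, 0, 0, 0, 0, 0], [0, 0, -0.04, 0, 0, 0], [0, 0, -0.09, 0, 0, 0], [0, 0, -0.12, 0, 0, 0], [0, 0, -0.12, 0, 0, 0]],
  ],
  grip=0.45,
)

```text
time: 21.8
tool_pos: [586.7, -2.0, 162.7]
tcp_rot: [179.5, -0.4, 46.4]
ft_force: [1.3, 0.0, 1.0]
finger_gap: 38.3
```

```bash
python3 -c "
from h import *
s=snap('wrist','w11');holes(s)
plan((423.4,35.7,150,46.4),(423.4,35.7,14,46.4))"
```

```text
hole px [168.8 282.7] xy [423.8  35.8] 132.5
hole px [377.6 202.5] xy [622.2 -42.4] 173.5
hole px [317.7 199.9] xy [585.   -3.5] 175.5
hole px [100.1 181.9] xy [459.1 139.6] 180.5
t 21.85 at [585.1  -1.8 159.5] [179.71  -0.23  46.41] gap 38.1 F [-0.2  0.4 -0.6] j6 38.4
[-0.0843, -0.143, 0.0084] [0.29, -0.23, 0.01] j6 est 48.4
[-0.0849, -0.1437, 0.1444] [0.29, -0.23, 0.01] j6 est 48.4
```

View pics/w11.png

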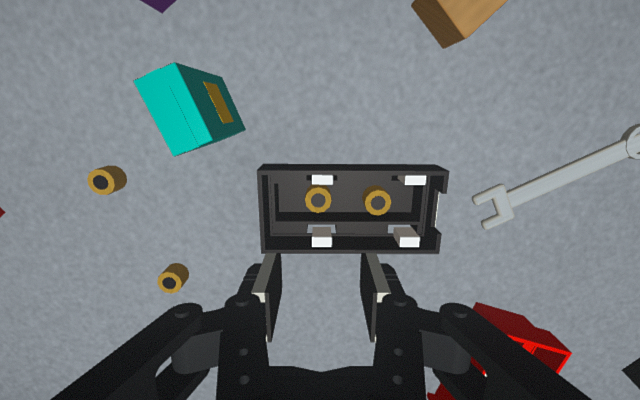

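Two bushings are in at (318,200) and (377,203). Now the third.

Emit:
move_arm(
  rows=[
    [[-0.0848, -0.1435, 0.008, 0, 0, 0], [-0.0848, -0.1435, 0.008, 0, 0, 0], [-0.0848, -0.1435, 0.008, 0, 0, 0], [-0.0848, -0.1435, 0.008, 0, 0, 0], [-0.0848, -0.1435, 0.055, 0, 0, 0], [-0.0848, -0.1435, 0.1, 0, 0, 0], [-0.0848, -0.1435, 0.125, 0, 0, 0], [-0.0848, -0.1435, 0.137, 0, 0, 0], [-0.0848, -0.1435, 0.1415, 0, 0, 0], [-0.0848, -0.1435, 0.1415, 0, 0, 0], [-0.0848, -0.1435, 0.1415, 0, 0, 0]],
  ],
)

```text
time: 22.95
tool_pos: [421.7, 35.8, 15.6]
tcp_rot: [179.9, -0.1, 46.4]
ft_force: [-0.3, -0.4, 0.7]
finger_gap: 38.5
```

```bash
python3 -c "
from h import *
s=snap('wrist','w12');holes(s)
plan((423.6,35.8,14,46.4))"
```

```text
hole px [320.6 281.3] xy [423.4  36.1] 588.5
hole px [193.6  38.4] xy [458.7 139.9] 1142.0
t 23.0 at [421.9  35.8  15.8] [ 1.7989e+02 -1.0000e-01  4.6400e+01] gap 38.3 F [0.4 0.2 0.3] j6 41.5
[0.0012, 0.0012, 0.0018] [0.11, -0.1, -0.0] j6 est 48.4
```

Emit:
move_arm(
  rows=[
    [[0.001, 0.001, 0.002, 0, 0, 0], [0.001, 0.001, 0.002, 0, 0, 0], [0.001, 0.001, 0.002, 0, 0, 0], [0.001, 0.001, 0.002, 0, 0, 0], [0.001, 0.001, 0.002, 0, 0, 0], [0.001, 0.001, -0.03, 0, 0, 0], [0.001, 0.001, -0.07, 0, 0, 0], [0.001, 0.001, -0.1, 0, 0, 0], [0.001, 0.001, -0.1, 0, 0, 0], [0.001, 0.001, -0.1, 0, 0, 0]],
  ],
  grip=0,
  newtons=40,
)

```text
time: 24.0
tool_pos: [422.8, 35.9, 115.3]
tcp_rot: [179.9, -0.1, 46.4]
ft_force: [-0.1, 0.3, -1.5]
finger_gap: 21.8
```

```bash
python3 -c "
from h import *
a=np.radians(-43.6); P=lambda x,z:(604+x*np.cos(a),-21.2+x*np.sin(a),z,46.4)
plan(P(3,118),P(3,50))"
```

```text
t 24.0 at [422.8  35.9 115.3] [ 1.7988e+02 -1.1000e-01  4.6400e+01] gap 21.8 F [-0.1  0.3 -1.5] j6 41.5
[0.0836, 0.1736, -0.0022] [0.12, -0.11, -0.0] j6 est 41.4
[0.0835, 0.1734, 0.0658] [0.12, -0.11, -0.0] j6 est 41.4
```

Emit:
move_arm(
  rows=[
    [[0.0836, 0.1735, -0.002, 0, 0, 0], [0.0836, 0.1735, -0.002, 0, 0, 0], [0.0836, 0.1735, -0.002, 0, 0, 0], [0.0836, 0.1735, -0.002, 0, 0, 0], [0.0836, 0.1735, -0.002, 0, 0, 0], [0.0836, 0.1735, 0.035, 0, 0, 0], [0.0836, 0.1735, 0.06, 0, 0, 0], [0.0836, 0.1735, 0.075, 0, 0, 0], [0.0836, 0.1735, 0.075, 0, 0, 0], [0.0836, 0.1735, 0.075, 0, 0, 0]],
  ],
)

```text
time: 25.0
tool_pos: [604.9, -23.1, 39.5]
tcp_rot: [-180.0, 0.0, 46.4]
ft_force: [0.0, -0.7, -0.9]
finger_gap: 21.9
```

Emit:
move_arm(
  rows=[
    [[0, 0, 0, 0, 0, 0], [0, 0, 0, 0, 0, 0], [0, 0, 0, 0, 0, 0], [0, 0, 0, 0, 0, 0], [0, 0, -0.04, 0, 0, 0], [0, 0, -0.09, 0, 0, 0], [0, 0, -0.12, 0, 0, 0], [0, 0, -0.12, 0, 0, 0], [0, 0, -0.12, 0, 0, 0]],
  ],
  grip=0.45,
)

```text
time: 25.9
tool_pos: [605.9, -23.3, 160.5]
tcp_rot: [179.9, -0.1, 46.4]
ft_force: [0.5, -0.4, -0.6]
finger_gap: 38.4
```

```bash
python3 -c "
from h import *
s=snap('wrist','w13');holes(s)
plan((458.9,139.6,150,46.4),(458.9,139.6,14,46.4))"
```

```text
hole px [346.7 200.2] xy [621.9 -42.3] 176.5
hole px [285.8 197.5] xy [584.7  -3.2] 181.0
hole px [305.3 191.6] xy [600.8 -11.3] 82.5
hole px [ 66.7 178.9] xy [459.2 139.6] 181.0
t 25.95 at [604.8 -23.2 158.7] [-1.7997e+02  2.0000e-02  4.6400e+01] gap 38.4 F [-0.6  0.4 -0.7] j6 36.6
[0.0173, -0.2179, 0.0088] [-0.03, 0.02, -0.0] j6 est 60.5
[0.0173, -0.2178, 0.1448] [-0.03, 0.02, -0.0] j6 est 60.5
```

View pics/w13.png

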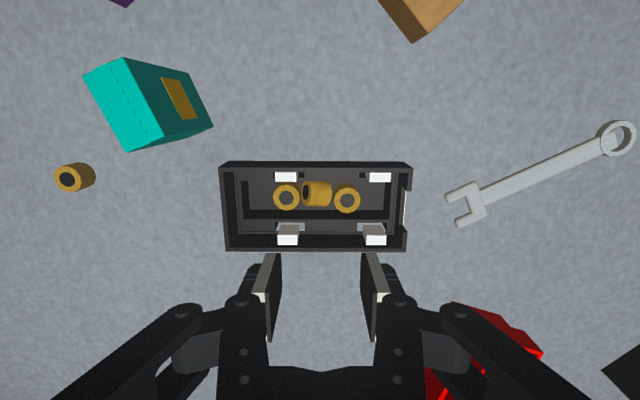

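The third bushing lies on its side in the bin at (316,194). Now the fourth, at (459,139.6).

Emit:
move_arm(
  rows=[
    [[0.0173, -0.2179, 0.008, 0, 0, 0], [0.0173, -0.2179, 0.008, 0, 0, 0], [0.0173, -0.2179, 0.008, 0, 0, 0], [0.0173, -0.2179, 0.008, 0, 0, 0], [0.0173, -0.2179, 0.008, 0, 0, 0], [0.0173, -0.2179, 0.055, 0, 0, 0], [0.0173, -0.2179, 0.1, 0, 0, 0], [0.0173, -0.2179, 0.125, 0, 0, 0], [0.0173, -0.2179, 0.137, 0, 0, 0], [0.0173, -0.2179, 0.142, 0, 0, 0], [0.0173, -0.2179, 0.142, 0, 0, 0], [0.0173, -0.2179, 0.142, 0, 0, 0]],
  ],
)

```text
time: 27.15
tool_pos: [460.5, 139.7, 18.6]
tcp_rot: [179.9, -0.1, 46.4]
ft_force: [-0.1, 0.5, 0.4]
finger_gap: 38.2
```

```bash
python3 -c "
from h import *
s=snap('wrist','w14');holes(s)
plan((458.9,139.7,14,46.4))"
```

```text
hole px [315.2 282.4] xy [458.7 140. ] 561.0
t 27.2 at [460.7 139.8  18.9] [ 1.7991e+02 -1.2000e-01  4.6390e+01] gap 38.2 F [-0.4  0.2 -0.2] j6 54.4
[-0.0013, -0.0013, 0.0048] [0.09, -0.12, -0.01] j6 est 60.5
```

Emit:
move_arm(
  rows=[
    [[-0.001, -0.001, 0.005, 0, 0, 0], [-0.001, -0.001, 0.005, 0, 0, 0], [-0.001, -0.001, 0.005, 0, 0, 0], [-0.001, -0.001, 0.005, 0, 0, 0], [-0.001, -0.001, 0.005, 0, 0, 0], [-0.001, -0.001, -0.03, 0, 0, 0], [-0.001, -0.001, -0.07, 0, 0, 0], [-0.001, -0.001, -0.1, 0, 0, 0], [-0.001, -0.001, -0.1, 0, 0, 0], [-0.001, -0.001, -0.1, 0, 0, 0]],
  ],
  grip=0,
  newtons=40,
)

```text
time: 28.2
tool_pos: [458.2, 139.6, 117.8]
tcp_rot: [179.9, -0.1, 46.4]
ft_force: [0.4, -0.3, -1.8]
finger_gap: 22.1
```

```bash
python3 -c "
from h import *
a=np.radians(-43.6); P=lambda x,z:(604+x*np.cos(a),-21.2+x*np.sin(a),z,46.4)
plan(P(-37,118),P(-37,50))"
```

```text
t 28.2 at [458.2 139.6 117.8] [ 1.7995e+02 -7.0000e-02  4.6400e+01] gap 22.1 F [ 0.4 -0.3 -1.8] j6 54.4
[-0.0159, 0.1795, -0.0001] [0.05, -0.07, 0.0] j6 est 44.0
[-0.016, 0.1794, 0.0679] [0.05, -0.07, 0.0] j6 est 44.0
```

Emit:
move_arm(
  rows=[
    [[-0.016, 0.1795, 0, 0, 0, 0], [-0.016, 0.1795, 0, 0, 0, 0], [-0.016, 0.1795, 0, 0, 0, 0], [-0.016, 0.1795, 0, 0, 0, 0], [-0.016, 0.1795, 0, 0, 0, 0], [-0.016, 0.1795, 0.03, 0, 0, 0], [-0.016, 0.1795, 0.05, 0, 0, 0], [-0.016, 0.1795, 0.05, 0, 0, 0], [-0.016, 0.1795, 0.05, 0, 0, 0], [-0.016, 0.1795, 0.05, 0, 0, 0]],
  ],
)

```text
time: 29.2
tool_pos: [577.2, 4.5, 68.1]
tcp_rot: [180.0, -0.0, 46.4]
ft_force: [0.5, 0.0, -1.0]
finger_gap: 22.1
```

```bash
python3 -c "
from h import *
a=np.radians(-43.6); P=lambda x,z:(604+x*np.cos(a),-21.2+x*np.sin(a),z,46.4)
s=snap('wrist','w15')
plan(P(-37,46))"
```

```text
t 29.25 at [577.6   4.4  68.6] [ 1.7992e+02 -7.0000e-02  4.6420e+01] gap 22.3 F [-0.2  0.1 -0.1] j6 38.9
[-0.0003, -0.0003, 0.0226] [0.08, -0.07, 0.02] j6 est 44.0
```

View pics/w15.png

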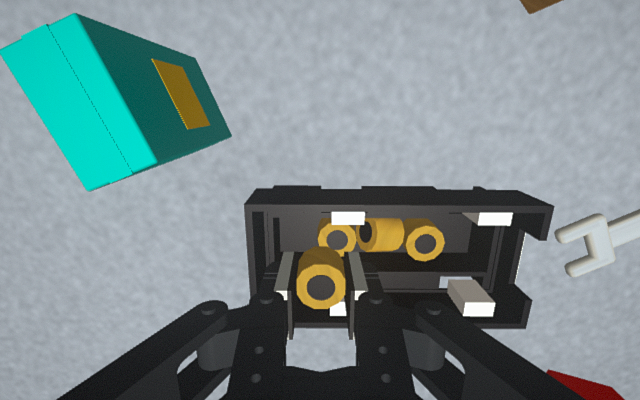

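Emit:
move_arm(
  rows=[
    [[0, 0, 0.012, 0, 0, 0], [0, 0, 0.021, 0, 0, 0], [0, 0, 0.021, 0, 0, 0], [0, 0, 0.021, 0, 0, 0]],
  ],
)

```text
time: 29.65
tool_pos: [576.2, 4.2, 45.6]
tcp_rot: [-179.9, 0.1, 46.4]
ft_force: [0.2, 0.9, 0.4]
finger_gap: 22.9
```

Emit:
move_arm(
  rows=[
    [[0, 0, 0, 0, 0, 0], [0, 0, 0, 0, 0, 0], [0, 0, 0, 0, 0, 0], [0, 0, -0.04, 0, 0, 0], [0, 0, -0.08, 0, 0, 0], [0, 0, -0.12, 0, 0, 0], [0, 0, -0.12, 0, 0, 0], [0, 0, -0.12, 0, 0, 0]],
  ],
  grip=0.35,
)

```text
time: 30.45
tool_pos: [578.0, 4.1, 168.2]
tcp_rot: [179.8, -0.1, 46.4]
ft_force: [-0.4, 0.6, -1.2]
finger_gap: 30.0
```

```bash
python3 -c "
from h import *
s=snap('wrist','w16')
cv2.imwrite('pics/w16c.png',cv2.resize(s['color'][120:280,200:480,::-1],None,fx=2.8,fy=2.8,interpolation=cv2.INTER_CUBIC))
snap('scene','s16')
plan()"
```

```text
t 30.55 at [576.1   4.2 165.2] [-1.7993e+02  6.0000e-02  4.6400e+01] gap 29.5 F [ 0.2 -0.2 -1. ] j6 38.9
```

View pics/w16c.png

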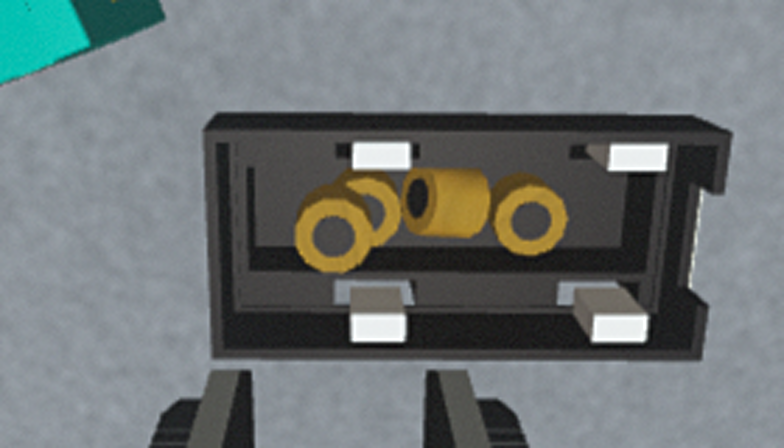

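View pics/s16.png

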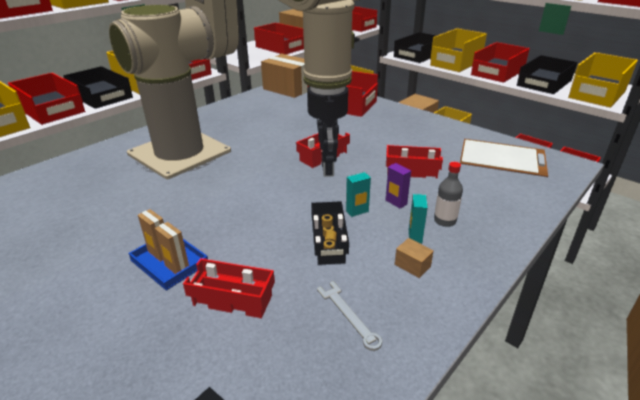

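All four bushings are in the bin. One leans on another, and its top is around z=40, below the 54 mm ledges. Next I measure the red bins again.

```bash
python3 -c "
from h import *
s=snap('top','t16')
for nm,c,f in [('B',(216,287),90),('A',(176,185),34),('C',(440,181),208)]:
    bl,pts=fitbin(s,c,54,rad=34)
    print(nm,[(int(a),np.round(k,1).tolist()) for a,k in bl]);
    if len(pts)>=4:
        for y in (f,):
            P=np.array([*back(s,*c,54)[:2],np.radians(y)])
            from scipy.optimize import linear_sum_assignment as lsa
            for _ in range(5):
                q=pose_pts(P); i,j=lsa(np.linalg.norm(q[:,None]-pts[None],axis=2)); P=least_squares(lambda p:(pose_pts(p)[i]-pts[j]).ravel(),P).x
            print(P[:2],np.degrees(P[2]),np.abs(pose_pts(P)[i]-pts[j]).max())
"
```

```text
B [(20, [195.2, 275.0]), (20, [226.2, 278.0]), (27, [192.1, 297.6]), (30, [223.8, 300.7])]
[334.05906053 259.36109819] 84.2062775777422 0.6368487323871932
A [(21, [172.8, 161.9]), (30, [154.1, 174.2]), (17, [190.0, 187.2]), (27, [171.1, 199.8])]
[570.57093088 355.46555738] 34.362968318637485 0.4338811440549648
C [(29, [445.3, 167.2]), (13, [426.4, 178.0]), (28, [460.6, 193.9]), (16, [441.5, 204.5])]
[ 579.83274785 -262.27833686] 208.7106783833582 0.814237612255198
```

View pics/t16.png

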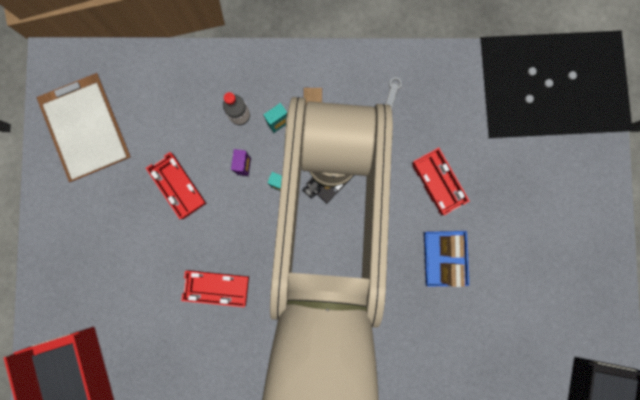

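```bash
python3 -c "
from h import *
plan((334,259.4,165,84.2))"
```

```text
t 30.6 at [575.8   4.2 164.6] [-1.7988e+02  1.0000e-01  4.6400e+01] gap 30.1 F [-0.5 -0.5  0.5] j6 38.9
[0.018, -0.351, 0.0003] [-0.15, 0.06, -37.8] j6 est 43.6
```

Emit:
move_arm(
  rows=[
    [[0.018, -0.351, 0, 0, 0, -37.8], [0.018, -0.351, 0, 0, 0, -37.8], [0.018, -0.351, 0, 0, 0, -37.8], [0.018, -0.351, 0, 0, 0, -37.8], [0.018, -0.351, 0, 0, 0, -37.8], [0.018, -0.351, 0, 0, 0, -37.8], [0.018, -0.351, 0, 0, 0, -37.8], [0.018, -0.351, 0, 0, 0, -37.8], [0.018, -0.351, 0, 0, 0, -37.8], [0.018, -0.351, 0, 0, 0, -37.8], [0.018, -0.351, 0, 0, 0, -37.8], [0.018, -0.351, 0, 0, 0, -37.8], [0.018, -0.351, 0, 0, 0, -37.8]],
  ],
  grip=1,
)

```text
time: 31.9
tool_pos: [335.7, 258.5, 166.2]
tcp_rot: [-180.0, 0.0, 84.1]
ft_force: [-0.6, -0.9, -0.0]
finger_gap: 85.1
```

```bash
python3 - <<'E'
from h import *
s=snap('wrist','w17')
plan((334,259.4,60,84.2))
P=(334,259.4,np.radians(84.2))
for X in [72,-72]:
  for Y in [34,-34]:
    print(X,Y,np.round(proj(s,[P[0]+X*np.cos(P[2])-Y*np.sin(P[2]),P[1]+X*np.sin(P[2])+Y*np.cos(P[2]),60]),1))
E
```

```text
t 31.95 at [335.5 258.7 166.2] [-1.7999e+02  1.0000e-02  8.4110e+01] gap 85.6 F [0.8 0.4 0.4] j6 36.6
[0.0006, -0.0016, 0.1062] [-0.01, 0.01, -0.09] j6 est 43.6
72 34 [268.1 111.1]
72 -34 [363.3 110.9]
-72 34 [276.7 288. ]
-72 -34 [356.8 287.8]
```

View pics/w17.png

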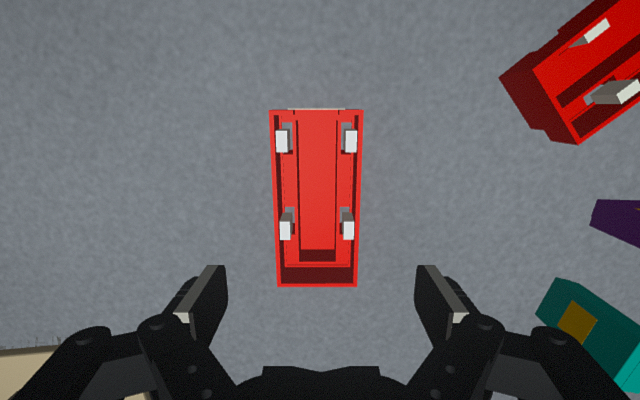

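```bash
cat >> h.py <<'E'
def rimfit(s,P0,zr=60,black=False,show=True):
    """refine bin pose: sample the rim's outer edge; find strongest gradient along normals"""
    im=cv2.GaussianBlur(s['color'].astype(np.float32),(0,0),0.7)
    sig=im[...,0]-0.5*(im[...,1]+im[...,2]) if not black else -im.mean(2)
    def w(P,X,Y): return np.array([P[0]+X*np.cos(P[2])-Y*np.sin(P[2]),P[1]+X*np.sin(P[2])+Y*np.cos(P[2]),zr])
    P=np.array(P0,float)
    offs=np.arange(-6,6.01,0.25)
    for it in range(3):
        rows=[]
        S=[(72,y,1,0) for y in (-30,-27,27,30)]+[(-72,y,-1,0) for y in np.linspace(-28,28,12)]
        S+=[(x,34*q,0,q) for q in (1,-1) for x in np.linspace(-64,64,20)]
        for X,Y,nx,ny in S:
            uv=np.array([proj(s,w(P,X+o*nx,Y+o*ny)) for o in offs])
            if (uv<3).any() or (uv[:,0]>636).any() or (uv[:,1]>396).any(): continue
            v=cv2.remap(sig,uv[:,0].astype(np.float32)[None],uv[:,1].astype(np.float32)[None],cv2.INTER_LINEAR)[0]
            g=-np.gradient(v); k=g.argmax()
            if g[k]>4: rows.append((X,Y,nx,ny,offs[k]))
        r_=np.array(rows)
        f=lambda d:(r_[:,2]*d[0]+r_[:,3]*d[1]+(r_[:,3]*r_[:,0]-r_[:,2]*r_[:,1])*d[2])-r_[:,4]
        d=least_squares(f,[0,0,0],loss='soft_l1',f_scale=0.5).x
        P+=[d[0]*np.cos(P[2])-d[1]*np.sin(P[2]),d[0]*np.sin(P[2])+d[1]*np.cos(P[2]),d[2]]
    if show: print('rim',np.round(P[:2],1),round(np.degrees(P[2]),2),'n',len(rows),'med res',round(float(np.median(np.abs(f(d)))),2))
    return P
E
python3 - <<'E'
from h import *
rimfit(ld('w17'),(334,259.4,np.radians(84.2)))
for n in ['w1','w4','w9','w11','w13','w16']: rimfit(ld(n),(604,-21.2,np.radians(-43.6)),black=True)
E
```

```text
rim [334.1 260.7] 84.16 n 56 med res 0.21
rim [603.8 -21. ] -43.89 n 56 med res 0.21
rim [604.1 -21.3] -43.93 n 56 med res 0.21
rim [606.7 -18.8] -43.45 n 56 med res 1.47
rim [606.8 -18.5] -44.06 n 56 med res 1.0
rim [606.7 -18.7] -43.42 n 56 med res 1.29
rim [605.7 -19.7] -43.97 n 56 med res 2.27
```

```bash
python3 -c "
from h import *
plan((334.1,260.5,36,84.15))"
```

```text
t 31.95 at [335.5 258.7 166.2] [-1.7999e+02  1.0000e-02  8.4110e+01] gap 85.6 F [0.8 0.4 0.4] j6 36.6
[0.0017, -0.0016, 0.1302] [-0.01, 0.01, -0.04] j6 est 43.8
```

Emit:
move_arm(
  rows=[
    [[0.0017, -0.001, 0.03, 0, 0, 0], [0.0017, -0.001, 0.06, 0, 0, 0], [0.0017, -0.001, 0.09, 0, 0, 0], [0.0017, -0.001, 0.11, 0, 0, 0], [0.0017, -0.001, 0.12, 0, 0, 0], [0.0017, -0.001, 0.13, 0, 0, 0], [0.0017, -0.001, 0.13, 0, 0, 0], [0.0017, -0.001, 0.13, 0, 0, 0]],
  ],
)

```text
time: 32.75
tool_pos: [334.8, 261.3, 37.0]
tcp_rot: [180.0, -0.0, 84.2]
ft_force: [-0.9, -0.1, -0.3]
finger_gap: 85.5
```

Emit:
move_arm(
  rows=[
    [[0, 0, 0, 0, 0, 0], [0, 0, 0, 0, 0, 0], [0, 0, 0, 0, 0, 0], [0, 0, 0, 0, 0, 0], [0, 0, 0, 0, 0, 0], [0, 0, 0, 0, 0, 0]],
  ],
  grip=0,
  newtons=40,
)

```text
time: 33.35
tool_pos: [335.1, 261.7, 37.6]
tcp_rot: [179.9, -0.1, 84.2]
ft_force: [-1.3, -0.1, 6.0]
finger_gap: 67.6
```

```bash
python3 -c "
from h import *
s=snap('wrist','w18')
plan((334.1,260.5,36,84.15))"
```

```text
t 33.4 at [335.2 261.7  37.6] [ 1.799e+02 -8.000e-02  8.420e+01] gap 66.9 F [-1.2 -0.5  5.9] j6 36.9
[-0.0013, -0.0009, 0.0016] [0.1, -0.08, 0.05] j6 est 43.8
```

View pics/w18.png

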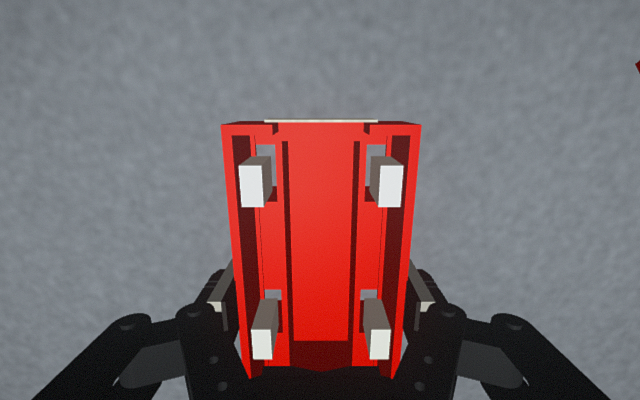

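```bash
python3 -c "
from h import *
s=ld('w18')
P=rimfit(s,(334.3,260.8,np.radians(84.2)))
d=P[:2]-[335.2,261.7]; a=np.radians(84.2); print('off tool x',d@[np.cos(a),np.sin(a)],'bin y',d@[-np.sin(a),np.cos(a)])
plan((335,261.5,170,84.2),(604,-21,170,136.1))"
```

```text
rim [336.4 260.4] 84.25 n 34 med res 0.13
off tool x -1.1748562966269094 bin y -1.361587205184539
t 33.4 at [335.2 261.7  37.6] [ 1.799e+02 -8.000e-02  8.420e+01] gap 66.9 F [-1.2 -0.5  5.9] j6 36.9
[-0.0, 0.0001, -0.1324] [0.1, -0.08, 0.0] j6 est 43.8
[-0.2539, 0.2963, -0.1322] [0.13, -0.03, -51.9] j6 est -48.1
```

Emit:
move_arm(
  rows=[
    [[0, 0, -0.03, 0, 0, 0], [0, 0, -0.07, 0, 0, 0], [0, 0, -0.11, 0, 0, 0], [0, 0, -0.14, 0, 0, 0], [-0.12, 0.14, -0.14, 0, 0, -25], [-0.12, 0.14, -0.14, 0, 0, -25], [-0.12, 0.14, -0.14, 0, 0, -25], [-0.12, 0.14, -0.14, 0, 0, -25], [-0.252, 0.297, -0.14, 0, 0, -51.9], [-0.252, 0.297, -0.14, 0, 0, -51.9], [-0.252, 0.297, -0.14, 0, 0, -51.9], [-0.252, 0.297, -0.14, 0, 0, -51.9], [-0.252, 0.297, -0.14, 0, 0, -51.9], [-0.252, 0.297, -0.14, 0, 0, -51.9], [-0.252, 0.297, -0.14, 0, 0, -51.9]],
  ],
)

```text
time: 34.9
tool_pos: [603.7, -19.5, 175.8]
tcp_rot: [-180.0, -0.1, 136.1]
ft_force: [-0.9, 0.1, -1.2]
finger_gap: 67.2
```

```bash
python3 -c "
from h import *
snap('wrist','w19')
plan((602.2,-21.0,120,136.1))"
```

```text
t 34.95 at [603.5 -18.9 176. ] [-1.7998e+02 -6.0000e-02  1.3611e+02] gap 67.2 F [-0.5  0.3 -1.9] j6 -52.8
[-0.0006, -0.0024, 0.056] [-0.02, -0.06, 0.01] j6 est -48.1
```

View pics/w19.png

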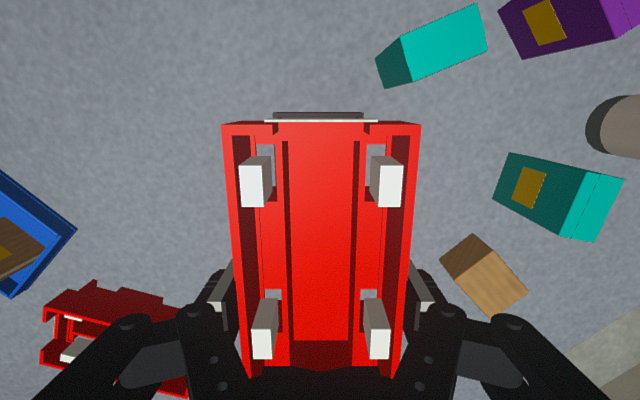

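Emit:
move_arm(
  rows=[
    [[-0.0006, -0.0022, 0.02, 0, 0, 0], [-0.0006, -0.0022, 0.04, 0, 0, 0], [-0.0006, -0.0022, 0.056, 0, 0, 0], [-0.0006, -0.0022, 0.06, 0, 0, 0], [-0.0006, -0.0022, 0.06, 0, 0, 0], [-0.0006, -0.0022, 0.06, 0, 0, 0]],
  ],
)

```text
time: 35.55
tool_pos: [603.7, -21.4, 117.4]
tcp_rot: [180.0, 0.1, 136.1]
ft_force: [0.5, 0.5, -1.1]
finger_gap: 67.0
```

```bash
python3 -c "
from h import *
s=snap('wrist','w20'); snap('scene','s20')
plan((602.2,-21.0,94,136.1))
cv2.imwrite('pics/w20c.png',cv2.resize(s['color'][60:260,200:440,::-1],None,fx=3,fy=3,interpolation=cv2.INTER_CUBIC))
cv2.imwrite('pics/s20c.png',cv2.resize(ld('s20')['color'][130:290,240:440,::-1],None,fx=3.7,fy=3.7,interpolation=cv2.INTER_CUBIC))"
```

```text
t 35.65 at [604.  -21.7 117.7] [1.7992e+02 1.0000e-01 1.3611e+02] gap 67.3 F [ 0.2 -0.  -1.5] j6 -53.0
[0.0018, -0.0008, 0.0237] [0.08, 0.1, 0.01] j6 est -48.1
```

View pics/w20c.png

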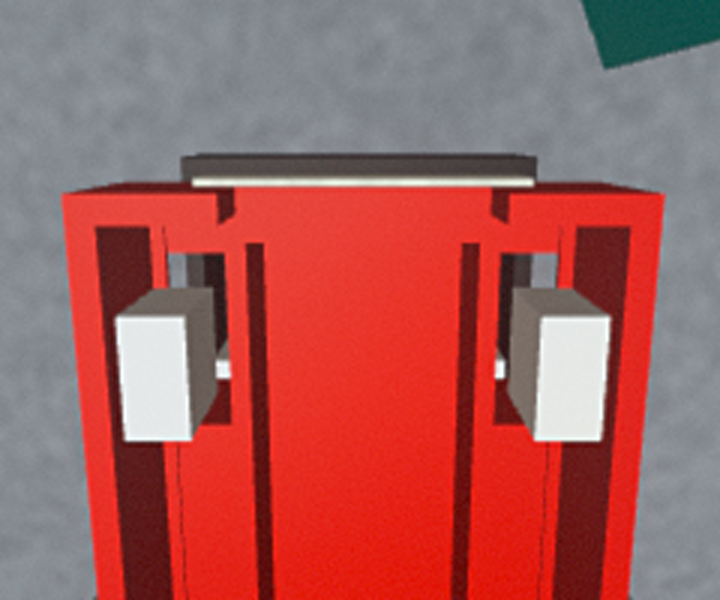

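View pics/s20c.png

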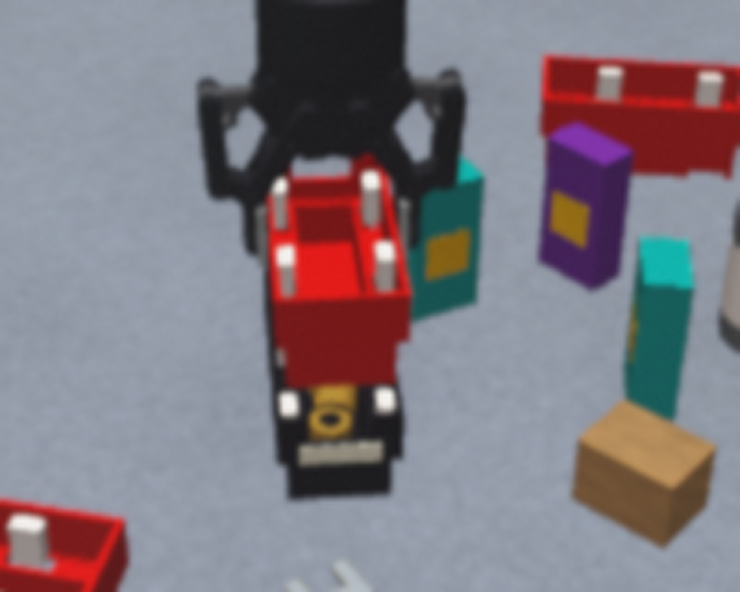

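```bash
python3 -c "
from h import *
s=ld('w20')
im=s['color'].astype(int)
print(im[106:128,320].tolist()); print(im[118:128,230].tolist())
a=np.radians(136.1); tx=np.array([np.cos(a),np.sin(a)]); ty=np.array([np.sin(a),-np.cos(a)])
T=np.array([604,-21.7])
for v in (111.5,112,112.5):
  q=back(s,319.7,v,60)[:2]-T; print('black rear',q@tx,q@ty)
for v in (124,124.5):
  q=back(s,230,v,140.1)[:2]-T; print('red front',q@tx,q@ty)
P=rimfit(s,(604+.8,-21.7-.8,np.radians(136.1)),zr=140.1); q=P[:2]-T; print(q@tx,q@ty)
"
```

```text
[[129, 134, 138], [130, 134, 140], [131, 131, 137], [132, 136, 140], [124, 127, 133], [78, 74, 77], [64, 52, 51], [80, 71, 71], [77, 69, 68], [81, 73, 72], [81, 72, 71], [78, 67, 67], [102, 95, 87], [157, 156, 141], [218, 227, 213], [213, 212, 199], [205, 95, 86], [233, 58, 49], [233, 62, 52], [233, 66, 58], [232, 65, 52], [233, 66, 57]]
[[137, 142, 148], [131, 138, 143], [135, 140, 146], [131, 136, 141], [117, 106, 112], [101, 40, 39], [157, 39, 34], [239, 72, 63], [235, 68, 60], [232, 71, 62]]
black rear 72.4604570970687 0.6314068762562528
black rear 72.1871169613179 0.6313635180224092
black rear 71.91353030837043 0.6313201206850364
red front 70.2002533857762 -29.31774543732332
red front 70.03763612726246 -29.33146120222048
rim [606.  -22.2] 136.13 n 34 med res 0.25
-1.7561916526453387 1.0160212478306583
```

Emit:
move_arm(
  rows=[
    [[0.0021, -0.0006, 0.005, 0, 0, 0], [0.0021, -0.0006, 0.01, 0, 0, 0], [0.0021, -0.0006, 0.014, 0, 0, 0], [0.0021, -0.0006, 0.017, 0, 0, 0], [0.0021, -0.0006, 0.019, 0, 0, 0], [0.0021, -0.0006, 0.021, 0, 0, 0], [0.0021, -0.0006, 0.021, 0, 0, 0], [0.0021, -0.0006, 0.021, 0, 0, 0]],
  ],
)

```text
time: 36.45
tool_pos: [601.3, -20.7, 95.4]
tcp_rot: [180.0, 0.0, 136.1]
ft_force: [-0.5, -0.2, -1.7]
finger_gap: 67.1
```

```bash
python3 -c "
from h import *
plan((602.2,-21.0,91.6,136.1))"
```

```text
t 36.45 at [601.3 -20.7  95.4] [180.    0.  136.1] gap 67.1 F [-0.5 -0.2 -1.7] j6 -52.9
[-0.0009, 0.0004, 0.0038] [0.0, 0.0, -0.0] j6 est -48.1
```

Emit:
move_arm(
  rows=[
    [[0, 0, 0.001, 0, 0, 0], [0, 0, 0.002, 0, 0, 0], [0, 0, 0.003, 0, 0, 0], [0, 0, 0.004, 0, 0, 0], [0, 0, 0.0045, 0, 0, 0], [0, 0, 0.0045, 0, 0, 0]],
  ],
)

```text
time: 37.05
tool_pos: [601.3, -20.7, 91.6]
tcp_rot: [180.0, 0.0, 136.1]
ft_force: [-2.6, -0.1, 5.4]
finger_gap: 67.2
```

```bash
python3 -c "
from h import *
plan((602.2,-21.0,91.6,136.1)); s=snap('scene','s21')
cv2.imwrite('pics/s21c.png',cv2.resize(s['color'][130:290,240:440,::-1],None,fx=3.7,fy=3.7,interpolation=cv2.INTER_CUBIC))"
```

```text
t 37.05 at [601.3 -20.7  91.6] [1.7999e+02 1.0000e-02 1.3610e+02] gap 67.2 F [-2.6 -0.1  5.4] j6 -53.0
[-0.0009, 0.0004, 0.0] [0.01, 0.01, 0.0] j6 est -48.1
```

View pics/s21c.png

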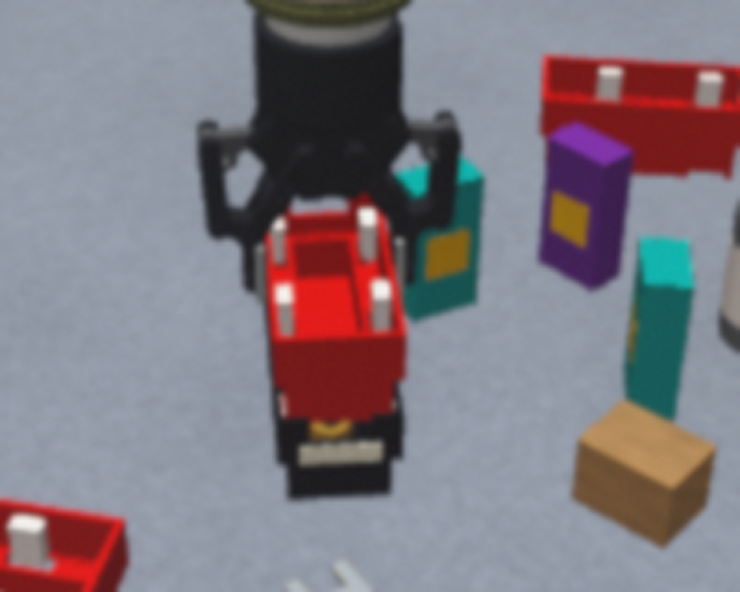

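Emit:
move_arm(
  rows=[
    [[0, 0, -0.001, 0, 0, 0], [0, 0, -0.001, 0, 0, 0], [0, 0, -0.001, 0, 0, 0], [0, 0, -0.001, 0, 0, 0], [0, 0, -0.001, 0, 0, 0], [0, 0, -0.03, 0, 0, 0], [0, 0, -0.07, 0, 0, 0], [0, 0, -0.11, 0, 0, 0], [0, 0, -0.13, 0, 0, 0], [0, 0, -0.13, 0, 0, 0], [0, 0, -0.13, 0, 0, 0]],
  ],
  grip=1,
)

```text
time: 38.2
tool_pos: [601.3, -20.7, 220.8]
tcp_rot: [180.0, 0.0, 136.1]
ft_force: [-0.5, -0.1, -0.7]
finger_gap: 85.5
```

```bash
python3 -c "
from h import *
plan(); s=snap('wrist','w22');snap('scene','s22')
P=rimfit(s,(604,-21.2,np.radians(136.1)),zr=114)
d=P[:2]-[604.0,-21.15]; a=np.radians(136.1); print('rel',d@[np.cos(a),np.sin(a)],d@[-np.sin(a),np.cos(a)])
cv2.imwrite('pics/s22c.png',cv2.resize(ld('s22')['color'][130:290,240:440,::-1],None,fx=3.7,fy=3.7,interpolation=cv2.INTER_CUBIC))"
```

```text
t 38.2 at [601.3 -20.7 220.8] [1.7998e+02 3.0000e-02 1.3610e+02] gap 85.5 F [-0.5 -0.1 -0.7] j6 -52.9
rim [604.1 -21.7] 136.03 n 56 med res 0.16
rel -0.44857743602149813 0.3405532610879325
```

View pics/w22.png

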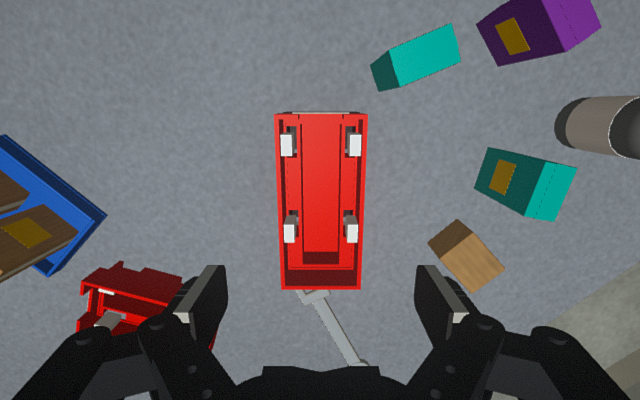

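View pics/s22c.png

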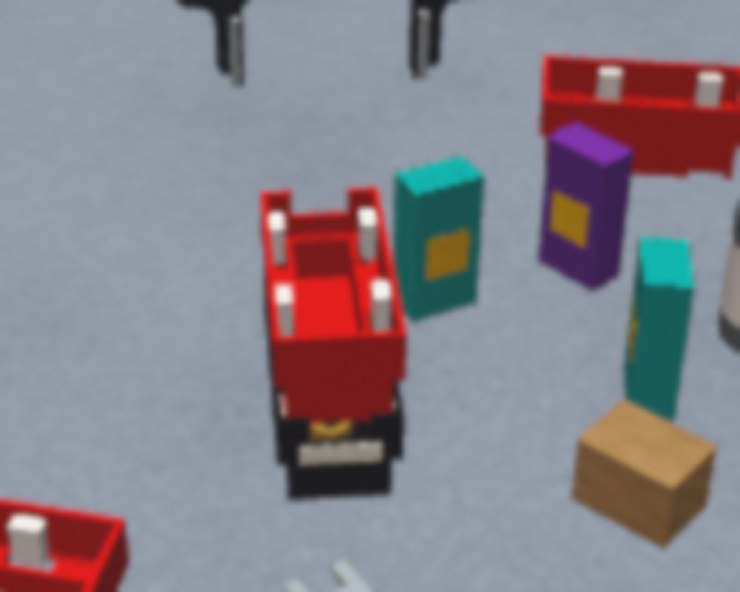

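Bin B is seated. The rim fit shows it 0.4 mm off the black bin's middle, level, facing opposite. The second bin is C, which faces the same way as the black bin.

```bash
python3 -c "
from h import *
plan((580,-262,170,28.7))"
```

```text
t 38.3 at [600.3 -20.5 218.8] [-1.799e+02 -1.300e-01  1.361e+02] gap 85.6 F [ 0.1 -0.6 -1.1] j6 -52.9
[-0.1529, -0.188, 0.0488] [-0.19, 0.0, 107.4] j6 est 37.0
```

Emit:
move_arm(
  rows=[
    [[-0.152, -0.188, 0, 0, 0, 107.4], [-0.152, -0.188, 0, 0, 0, 107.4], [-0.152, -0.188, 0, 0, 0, 107.4], [-0.152, -0.188, 0, 0, 0, 107.4], [-0.152, -0.188, 0, 0, 0, 107.4], [-0.152, -0.188, 0, 0, 0, 107.4], [-0.152, -0.188, 0, 0, 0, 107.4], [-0.152, -0.188, 0, 0, 0, 107.4], [-0.152, -0.188, 0.048, 0, 0, 107.4], [-0.152, -0.188, 0.048, 0, 0, 107.4], [-0.152, -0.188, 0.048, 0, 0, 107.4], [-0.152, -0.188, 0.048, 0, 0, 107.4], [-0.152, -0.188, 0.048, 0, 0, 107.4], [-0.152, -0.188, 0.048, 0, 0, 107.4], [-0.152, -0.188, 0.048, 0, 0, 107.4], [-0.152, -0.188, 0.048, 0, 0, 107.4]],
  ],
)

```text
time: 39.9
tool_pos: [580.0, -261.3, 172.0]
tcp_rot: [-179.9, 0.0, 28.8]
ft_force: [0.4, -0.0, -0.8]
finger_gap: 85.4
```

```bash
python3 -c "
from h import *
s=snap('wrist','w23')
P=rimfit(s,(579.8,-262.3,np.radians(208.7)))
plan((P[0],P[1],37,np.degrees(P[2])-180))"
```

```text
rim [ 580.3 -261.9] 208.48 n 56 med res 0.22
t 39.95 at [ 580.1 -261.4  172.3] [-1.7996e+02  3.0000e-02  2.8790e+01] gap 85.5 F [-0.4 -0.5  0.5] j6 32.3
[-0.0001, 0.0006, 0.1353] [-0.04, 0.03, 0.31] j6 est 37.2
```

View pics/w23.png

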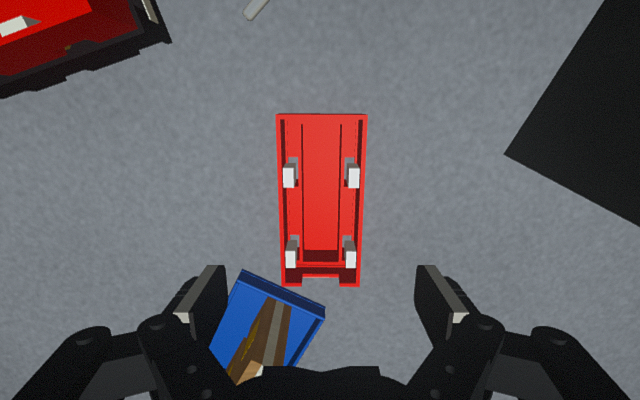

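Emit:
move_arm(
  rows=[
    [[0, 0.0006, 0.03, 0, 0, 0.3], [0, 0.0006, 0.06, 0, 0, 0.3], [0, 0.0006, 0.09, 0, 0, 0.3], [0, 0.0006, 0.115, 0, 0, 0.3], [0, 0.0006, 0.127, 0, 0, 0.3], [0, 0.0006, 0.1345, 0, 0, 0.3], [0, 0.0006, 0.1345, 0, 0, 0.3], [0, 0.0006, 0.1345, 0, 0, 0.3]],
  ],
)

```text
time: 40.75
tool_pos: [581.6, -262.5, 39.7]
tcp_rot: [179.9, -0.1, 28.4]
ft_force: [0.3, 0.1, -0.0]
finger_gap: 85.3
```

Emit:
move_arm(
  rows=[
    [[0, 0, 0, 0, 0, 0], [0, 0, 0, 0, 0, 0], [0, 0, 0, 0, 0, 0], [0, 0, 0, 0, 0, 0], [0, 0, 0, 0, 0, 0], [0, 0, 0, 0, 0, 0], [0, 0, 0, 0, 0, 0]],
  ],
  grip=0,
  newtons=40,
)

```text
time: 41.45
tool_pos: [581.8, -262.6, 40.2]
tcp_rot: [179.9, -0.1, 28.4]
ft_force: [-1.0, 0.3, 6.6]
finger_gap: 67.3
```

```bash
cat >> h.py <<'E'
def held(s,zr,flip):
    st=sensors.sense(); T=st['tool_pos'][:2]; a=np.radians(st['tcp_rot'][2])
    P=rimfit(s,(*T,a+(np.pi if flip else 0)),zr=zr); d=P[:2]-T
    print('held off tool x %.2f y %.2f'%(d@[np.cos(a),np.sin(a)],d@[np.sin(a),-np.cos(a)]),'yaw diff',round((np.degrees(P[2]-a)+90)%180-90,2),'TCPz',round(st['tool_pos'][2],1))
E
python3 -c "
from h import *
s=snap('wrist','w24'); held(s,60,True)
plan((580,-262,240,28.5),(602,-21,240,136.1))"
```

```text
rim [ 581.  -263.8] 208.43 n 44 med res 0.12
held off tool x -1.25 y 0.60 yaw diff 0.02 TCPz 40.2
t 41.5 at [ 581.8 -262.7   40.2] [ 1.7986e+02 -9.0000e-02  2.8400e+01] gap 67.3 F [-1.6  0.4  6.5] j6 32.7
[-0.001, -0.001, -0.1998] [0.14, -0.09, -0.1] j6 est 37.2
[0.133, -0.2025, -0.2001] [0.18, 0.07, -107.7] j6 est -48.1
```

```bash
python3 -c "
from h import *
plan((601.3,-20.7,220,136.1))"
```

```text
t 41.5 at [ 581.8 -262.7   40.2] [ 1.7986e+02 -9.0000e-02  2.8400e+01] gap 67.3 F [-1.6  0.4  6.5] j6 32.7
[0.1325, -0.2031, -0.1801] [0.18, 0.07, -107.7] j6 est -48.1
```

Emit:
move_arm(
  rows=[
    [[0, 0, -0.03, 0, 0, 0], [0, 0, -0.07, 0, 0, 0], [0, 0, -0.11, 0, 0, 0], [0, 0, -0.15, 0, 0, 0], [0, 0, -0.18, 0, 0, 0], [0.132, -0.2025, -0.18, 0, 0, -107.7], [0.132, -0.2025, -0.18, 0, 0, -107.7], [0.132, -0.2025, -0.18, 0, 0, -107.7], [0.132, -0.2025, -0.18, 0, 0, -107.7], [0.132, -0.2025, -0.18, 0, 0, -107.7], [0.132, -0.2025, -0.18, 0, 0, -107.7], [0.132, -0.2025, -0.18, 0, 0, -107.7], [0.132, -0.2025, -0.18, 0, 0, -107.7], [0.132, -0.2025, -0.18, 0, 0, -107.7], [0.132, -0.2025, -0.18, 0, 0, -107.7], [0.132, -0.2025, -0.18, 0, 0, -107.7], [0.132, -0.2025, -0.18, 0, 0, -107.7], [0.132, -0.2025, -0.18, 0, 0, -107.7], [0.132, -0.2025, -0.18, 0, 0, -107.7], [0.132, -0.2025, -0.18, 0, 0, -107.7]],
  ],
)

```text
time: 43.5
tool_pos: [600.4, -21.1, 218.3]
tcp_rot: [-180.0, -0.0, 136.0]
ft_force: [0.1, 0.5, -1.5]
finger_gap: 67.3
```

```bash
python3 -c "
from h import *
plan((601.3,-20.7,178,136.1))"
```

```text
t 43.5 at [600.4 -21.1 218.3] [-180.     -0.    135.95] gap 67.3 F [ 0.1  0.5 -1.5] j6 -52.9
[-0.0004, 0.0009, 0.0403] [-0.0, -0.0, -0.15] j6 est -48.1
```

Emit:
move_arm(
  rows=[
    [[-0.0004, 0.0009, 0.02, 0, 0, -0.15], [-0.0004, 0.0009, 0.035, 0, 0, -0.15], [-0.0004, 0.0009, 0.04, 0, 0, -0.15], [-0.0004, 0.0009, 0.04, 0, 0, -0.15], [-0.0004, 0.0009, 0.04, 0, 0, -0.15], [-0.0004, 0.0009, 0.04, 0, 0, -0.15], [-0.0004, 0.0009, 0.04, 0, 0, -0.15]],
  ],
)

```text
time: 44.2
tool_pos: [601.9, -20.8, 179.2]
tcp_rot: [180.0, 0.1, 136.2]
ft_force: [0.3, 0.6, -1.1]
finger_gap: 66.7
```

```bash
python3 -c "
from h import *
s=snap('wrist','w25'); snap('scene','s25')
plan((601.3,-20.7,148.2,136.1)); held(s,sensors.sense()['tool_pos'][2]-40.2+60,True)
cv2.imwrite('pics/w25c.png',cv2.resize(s['color'][60:260,200:440,::-1],None,fx=3,fy=3,interpolation=cv2.INTER_CUBIC))
cv2.imwrite('pics/s25c.png',cv2.resize(ld('s25')['color'][110:290,240:440,::-1],None,fx=3.3,fy=3.3,interpolation=cv2.INTER_CUBIC))
im=s['color'].astype(int); print([(v,im[v,300].tolist()) for v in range(100,126)])"
```

```text
t 44.3 at [601.7 -20.8 178.9] [1.7997e+02 4.0000e-02 1.3625e+02] gap 67.2 F [ 0.7 -0.  -1.4] j6 -53.1
[0.0004, -0.0002, 0.0307] [0.03, 0.04, 0.15] j6 est -48.1
rim [602.3 -19.7] 316.26 n 44 med res 0.05
held off tool x 0.29 y 1.20 yaw diff 0.01 TCPz 178.9
[(100, [135, 138, 143]), (101, [135, 138, 143]), (102, [136, 140, 144]), (103, [133, 135, 141]), (104, [133, 136, 142]), (105, [131, 132, 138]), (106, [133, 137, 143]), (107, [137, 139, 144]), (108, [134, 136, 144]), (109, [137, 138, 143]), (110, [137, 140, 146]), (111, [123, 123, 129]), (112, [115, 113, 105]), (113, [223, 224, 208]), (114, [227, 178, 166]), (115, [235, 76, 66]), (116, [233, 64, 53]), (117, [232, 66, 53]), (118, [231, 65, 55]), (119, [233, 69, 59]), (120, [233, 67, 59]), (121, [237, 71, 60]), (122, [235, 65, 52]), (123, [166, 43, 37]), (124, [99, 27, 25]), (125, [94, 21, 16])]
```

View pics/w25c.png

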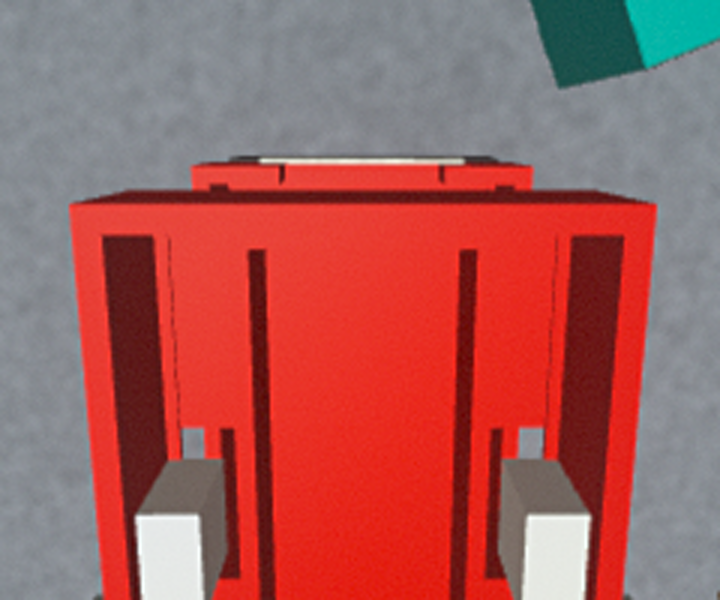

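View pics/s25c.png

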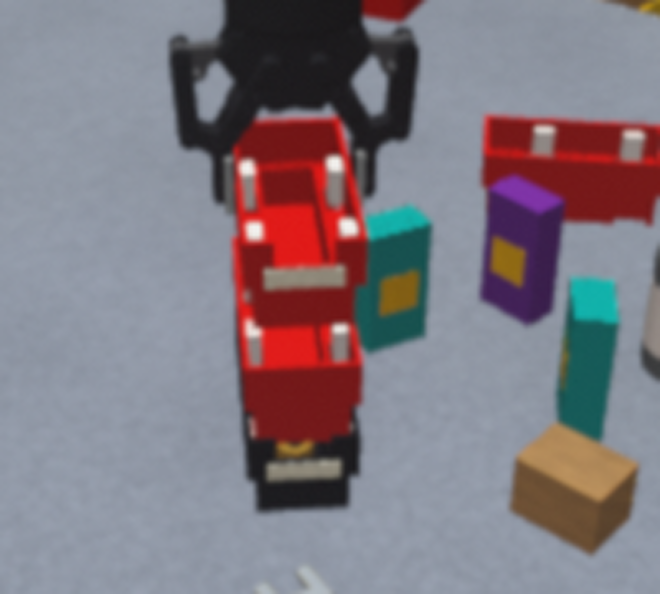

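```bash
python3 -c "
from h import *
for n in ['w18','w19','w20','w24','w25']:
    im=ld(n)['color'].astype(int); s=ld(n)
    red=(im[...,0]>200)&(im[...,1]<110)
    col=red[:,235]; print(n,'col235 first bright row',np.nonzero(col)[0][:1], 'row130 cols',np.nonzero(red[140])[0][[0,-1]], 'cam',np.round(-s['R'].T@s['t'],1))
"
```

```text
w18 col235 first bright row [125] row130 cols [222 419] cam [344.  338.2 171.9]
w19 col235 first bright row [125] row130 cols [222 419] cam [549.8  34.  310.2]
w20 col235 first bright row [125] row130 cols [222 419] cam [549.3  32.1 251.5]
w24 col235 first bright row [128] row130 cols [224 417] cam [ 650.5 -225.7  174.6]
w25 col235 first bright row [128] row130 cols [224 417] cam [547.4  32.6 313.4]
```

```bash
python3 -c "
from h import *
for n,T,yaw,zr in [('w18',(335.2,261.7,37.6),84.2,60),('w20',(604,-21.7,117.7),136.11,140.1),('w24',(581.8,-262.7,40.2),28.4,60),('w25',(601.7,-20.8,178.9),136.25,198.7)]:
    s=ld(n); a=np.radians(yaw); q=back(s,320,126,zr)[:2]-T[:2]
    c=-s['R'].T@s['t']; f=s['R'][2]; 
    print(n,q@[np.cos(a),np.sin(a)],q@[np.sin(a),-np.cos(a)],'camx',(c[:2]-T[:2])@[np.cos(a),np.sin(a)],'pitch',np.degrees(np.arcsin(-f[2])),'dz',c[2]-T[2], 'right az',np.degrees(np.arctan2(s['R'][0][1],s['R'][0][0]))-yaw)
"
```

```text
w18 70.21239882555928 1.1808109756499165 camx 77.01071020112559 pitch 72.54692095655848 dz 134.33151091055856 right az -89.98565680249382
w20 69.56556592199091 0.8365877562907188 camx 76.70659910251794 pitch 72.35644230495203 dz 133.82785776875897 right az -89.97307408738112
w24 71.23732731875558 0.3455029484239289 camx 78.02368965792517 pitch 72.6328948523379 dz 134.38384110801115 right az -89.98525585391786
w25 68.74980680969375 1.0133519788778989 camx 76.1126773791716 pitch 72.35049914586212 dz 134.50348537299666 right az -89.99589187705338
```

```bash
python3 -c "
from h import *
s=ld('w25');a=np.radians(136.25); tx=np.array([np.cos(a),np.sin(a)]); T=[601.7,-20.8]
im=s['color'].astype(int); print([(v,im[v,272].tolist()) for v in range(110,132)])
for v,z in [(114,114),(114.5,114),(127.5,198.7),(128,198.7)]: print(v,z,(back(s,320,v,z)[:2]-T)@tx)
s=ld('w20'); T=[604,-21.7]
for v,z in [(110.7,60),(124.3,140.1)]: print('w20',v,z,(back(s,320,v,z)[:2]-T)@tx)
"
```

```text
[(110, [139, 143, 150]), (111, [135, 139, 144]), (112, [138, 141, 148]), (113, [127, 132, 139]), (114, [110, 41, 44]), (115, [186, 42, 39]), (116, [238, 71, 59]), (117, [234, 70, 62]), (118, [234, 73, 64]), (119, [236, 74, 64]), (120, [235, 70, 60]), (121, [159, 44, 40]), (122, [90, 28, 25]), (123, [91, 26, 21]), (124, [98, 25, 27]), (125, [97, 24, 24]), (126, [94, 26, 24]), (127, [128, 35, 33]), (128, [221, 63, 50]), (129, [237, 73, 62]), (130, [234, 73, 59]), (131, [233, 70, 57])]
114 114 70.24578089357948
114.5 114 69.95991220660122
127.5 198.7 68.24514741893155
128 198.7 68.0766197928361
w20 110.7 60 72.89504486957884
w20 124.3 140.1 70.11729807851643
```

Emit:
move_arm(
  rows=[
    [[0.0015, -0.0002, 0.005, 0, 0, 0.15], [0.0015, -0.0002, 0.01, 0, 0, 0.15], [0.0015, -0.0002, 0.015, 0, 0, 0.15], [0.0015, -0.0002, 0.019, 0, 0, 0.15], [0.0015, -0.0002, 0.022, 0, 0, 0.15], [0.0015, -0.0002, 0.024, 0, 0, 0.15], [0.0015, -0.0002, 0.026, 0, 0, 0.15], [0.0015, -0.0002, 0.027, 0, 0, 0.15], [0.0015, -0.0002, 0.027, 0, 0, 0.15], [0.0015, -0.0002, 0.027, 0, 0, 0.15]],
  ],
)

```text
time: 45.3
tool_pos: [600.3, -19.9, 151.5]
tcp_rot: [180.0, 0.0, 136.1]
ft_force: [0.6, -0.5, -1.7]
finger_gap: 67.4
```

```bash
python3 -c "
from h import *
plan((600.6,-19.8,148.2,136.1))"
```

```text
t 45.3 at [600.3 -19.9 151.5] [1.7999e+02 1.0000e-02 1.3610e+02] gap 67.4 F [ 0.6 -0.5 -1.7] j6 -52.9
[-0.0002, 0.0003, 0.0033] [0.01, 0.01, -0.0] j6 est -48.0
```

Underside at about 111 mm, inside the lower rim (114), with no contact force. Lowering to seat.

Emit:
move_arm(
  rows=[
    [[0, 0, 0.001, 0, 0, 0], [0, 0, 0.002, 0, 0, 0], [0, 0, 0.003, 0, 0, 0], [0, 0, 0.004, 0, 0, 0], [0, 0, 0.004, 0, 0, 0]],
  ],
)

```text
time: 45.8
tool_pos: [600.3, -19.9, 148.2]
tcp_rot: [180.0, 0.0, 136.1]
ft_force: [-1.9, 0.6, 5.0]
finger_gap: 67.2
```

```bash
python3 -c "
from h import *
plan((600.6,-19.8,148.2,136.1))"
```

```text
t 45.8 at [600.3 -19.9 148.2] [1.7998e+02 3.0000e-02 1.3610e+02] gap 67.2 F [-1.9  0.6  5. ] j6 -52.9
[-0.0002, 0.0002, 0.0] [0.02, 0.03, 0.0] j6 est -48.0
```

Contact came exactly at the expected seat height (148.2), so I release.

Emit:
move_arm(
  rows=[
    [[0, 0, -0.001, 0, 0, 0], [0, 0, -0.001, 0, 0, 0], [0, 0, -0.001, 0, 0, 0], [0, 0, -0.001, 0, 0, 0], [0, 0, -0.001, 0, 0, 0], [0, 0, -0.03, 0, 0, 0], [0, 0, -0.07, 0, 0, 0], [0, 0, -0.11, 0, 0, 0], [0, 0, -0.13, 0, 0, 0], [0, 0, -0.13, 0, 0, 0], [0, 0, -0.13, 0, 0, 0], [0, 0, -0.13, 0, 0, 0]],
  ],
  grip=1,
)

```text
time: 47.0
tool_pos: [599.4, -19.8, 275.3]
tcp_rot: [-179.9, -0.1, 136.1]
ft_force: [0.0, 0.2, -0.8]
finger_gap: 85.6
```

```bash
python3 -c "
from h import *
s=snap('wrist','w26');snap('scene','s26');plan((570.5,355.5,200,34.4))
P=rimfit(s,(604,-21.5,np.radians(-43.9)),zr=168)
d=P[:2]-[604.0,-21.15]; a=np.radians(136.1); print('rel',d@[np.cos(a),np.sin(a)],d@[-np.sin(a),np.cos(a)])
cv2.imwrite('pics/s26c.png',cv2.resize(ld('s26')['color'][110:290,240:440,::-1],None,fx=3.3,fy=3.3,interpolation=cv2.INTER_CUBIC))"
```

```text
t 47.1 at [599.3 -19.8 275.2] [-1.7989e+02 -1.5000e-01  1.3610e+02] gap 85.5 F [ 0.1 -0.6 -0.4] j6 -52.9
[0.2808, 0.2506, 0.0754] [-0.21, -0.01, 101.7] j6 est 87.5
rim [602.8 -20.7] -43.93 n 56 med res 0.26
rel 1.210850148932916 0.515716318792001
```

View pics/w26.png

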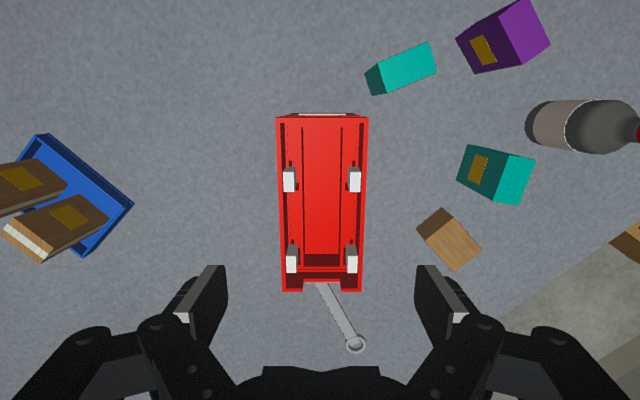

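View pics/s26c.png

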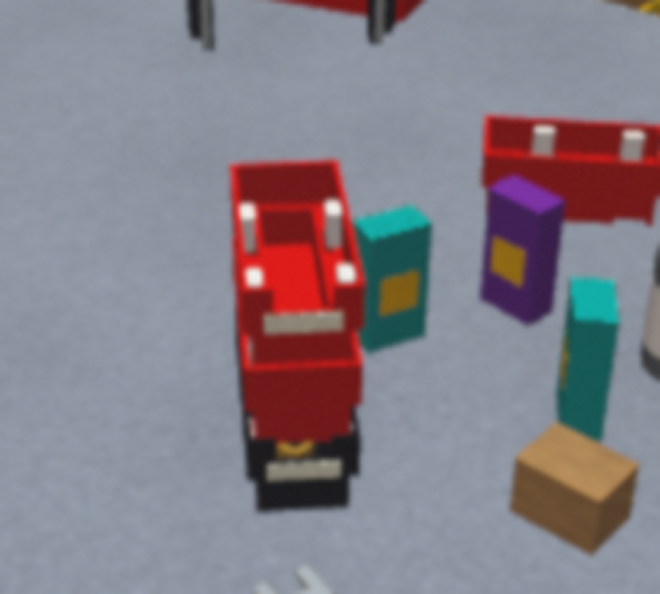

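Emit:
move_arm(
  rows=[
    [[0.281, 0.2505, 0, 0, 0, 101.7], [0.281, 0.2505, 0, 0, 0, 101.7], [0.281, 0.2505, 0, 0, 0, 101.7], [0.281, 0.2505, 0, 0, 0, 101.7], [0.281, 0.2505, 0, 0, 0, 101.7], [0.281, 0.2505, 0, 0, 0, 101.7], [0.281, 0.2505, 0, 0, 0, 101.7], [0.281, 0.2505, 0, 0, 0, 101.7], [0.281, 0.2505, 0, 0, 0, 101.7], [0.281, 0.2505, 0.05, 0, 0, 101.7], [0.281, 0.2505, 0.1, 0, 0, 101.7], [0.281, 0.2505, 0.1, 0, 0, 101.7], [0.281, 0.2505, 0.1, 0, 0, 101.7], [0.281, 0.2505, 0.1, 0, 0, 101.7], [0.281, 0.2505, 0.1, 0, 0, 101.7], [0.281, 0.2505, 0.1, 0, 0, 101.7]],
  ],
)

```text
time: 48.7
tool_pos: [572.3, 355.9, 179.1]
tcp_rot: [180.0, -0.2, 34.5]
ft_force: [0.0, 1.3, 0.0]
finger_gap: 85.3
```

```bash
python3 -c "
from h import *
s=snap('wrist','w27')
P=rimfit(s,(570.5,355.5,np.radians(34.4)))
plan((P[0],P[1],38,np.degrees(P[2])))"
```

```text
rim [571.1 356. ] 34.54 n 56 med res 0.24
t 48.75 at [572.1 355.8 178.9] [ 1.7998e+02 -1.4000e-01  3.4490e+01] gap 85.4 F [ 0.2 -0.3  0.6] j6 83.0
[-0.0011, -0.0008, 0.1409] [0.02, -0.14, -0.05] j6 est 87.4
```

View pics/w27.png

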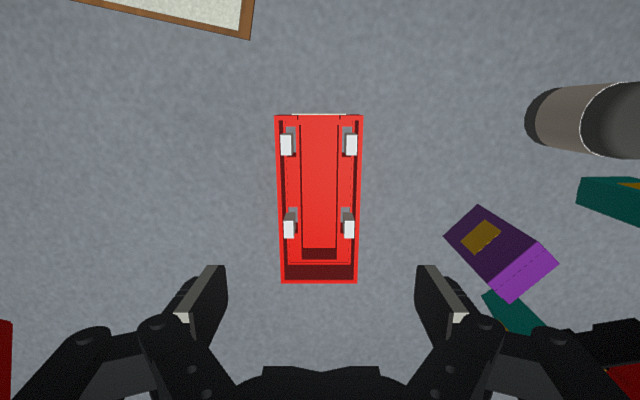

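Emit:
move_arm(
  rows=[
    [[-0.001, -0.0008, 0.03, 0, 0, 0], [-0.001, -0.0008, 0.06, 0, 0, 0], [-0.001, -0.0008, 0.09, 0, 0, 0], [-0.001, -0.0008, 0.115, 0, 0, 0], [-0.001, -0.0008, 0.13, 0, 0, 0], [-0.001, -0.0008, 0.138, 0, 0, 0], [-0.001, -0.0008, 0.138, 0, 0, 0], [-0.001, -0.0008, 0.138, 0, 0, 0]],
  ],
)

```text
time: 49.55
tool_pos: [571.1, 356.1, 40.9]
tcp_rot: [180.0, -0.1, 34.4]
ft_force: [0.9, -0.0, 0.3]
finger_gap: 85.9
```

Emit:
move_arm(
  rows=[
    [[0, 0, 0, 0, 0, 0], [0, 0, 0, 0, 0, 0], [0, 0, 0, 0, 0, 0], [0, 0, 0, 0, 0, 0], [0, 0, 0, 0, 0, 0], [0, 0, 0, 0, 0, 0], [0, 0, 0, 0, 0, 0]],
  ],
  grip=0,
  newtons=40,
)

```text
time: 50.25
tool_pos: [571.4, 356.2, 41.4]
tcp_rot: [180.0, -0.2, 34.4]
ft_force: [-0.6, -0.9, 7.0]
finger_gap: 67.1
```

```bash
python3 -c "
from h import *
s=snap('wrist','w28'); held(s,60,False)
plan((570.5,355.5,290,34.4),(600.5,-20,290,136.1))"
```

```text
rim [571.7 355.5] 34.36 n 36 med res 0.18
held off tool x -0.19 y 0.80 yaw diff -0.05 TCPz 41.4
t 50.3 at [571.4 356.2  41.4] [179.98  -0.18  34.4 ] gap 67.2 F [-0.6 -0.7  6.3] j6 83.2
[-0.0003, 0.0002, -0.2486] [0.02, -0.18, 0.0] j6 est 87.5
[-0.1877, 0.327, -0.2491] [0.18, -0.11, -101.7] j6 est -48.0
```

Emit:
move_arm(
  rows=[
    [[0, 0, -0.03, 0, 0, 0], [0, 0, -0.07, 0, 0, 0], [0, 0, -0.11, 0, 0, 0], [0, 0, -0.15, 0, 0, 0], [0, 0, -0.19, 0, 0, 0], [0, 0, -0.225, 0, 0, 0], [0, 0, -0.235, 0, 0, 0], [-0.1, 0.17, -0.235, 0, 0, -55], [-0.1, 0.17, -0.235, 0, 0, -55], [-0.1, 0.17, -0.235, 0, 0, -55], [-0.1, 0.17, -0.235, 0, 0, -55], [-0.1, 0.17, -0.235, 0, 0, -55], [-0.188, 0.327, -0.235, 0, 0, -101.7], [-0.188, 0.327, -0.235, 0, 0, -101.7], [-0.188, 0.327, -0.235, 0, 0, -101.7], [-0.188, 0.327, -0.235, 0, 0, -101.7], [-0.188, 0.327, -0.235, 0, 0, -101.7], [-0.188, 0.327, -0.235, 0, 0, -101.7], [-0.188, 0.327, -0.235, 0, 0, -101.7], [-0.188, 0.327, -0.235, 0, 0, -101.7]],
  ],
)

```text
time: 52.3
tool_pos: [599.2, -20.6, 273.0]
tcp_rot: [-179.9, -0.1, 136.3]
ft_force: [-0.5, -0.1, -0.9]
finger_gap: 67.5
```

```bash
python3 -c "
from h import *
plan((600.5,-20,234,136.1))"
```

```text
t 52.3 at [599.2 -20.6 273. ] [-1.7994e+02 -8.0000e-02  1.3625e+02] gap 67.5 F [-0.5 -0.1 -0.9] j6 -53.1
[-0.0006, 0.0014, 0.039] [-0.06, -0.08, 0.15] j6 est -48.0
```

Emit:
move_arm(
  rows=[
    [[-0.0006, 0.001, 0.02, 0, 0, 0.1], [-0.0006, 0.001, 0.033, 0, 0, 0.1], [-0.0006, 0.001, 0.039, 0, 0, 0.1], [-0.0006, 0.001, 0.039, 0, 0, 0.1], [-0.0006, 0.001, 0.039, 0, 0, 0.1], [-0.0006, 0.001, 0.039, 0, 0, 0.1], [-0.0006, 0.001, 0.039, 0, 0, 0.1], [-0.0006, 0.001, 0.039, 0, 0, 0.1], [-0.0006, 0.001, 0.039, 0, 0, 0.1]],
  ],
)

```text
time: 53.2
tool_pos: [601.0, -20.2, 235.6]
tcp_rot: [180.0, 0.0, 136.0]
ft_force: [-0.6, -0.9, -1.3]
finger_gap: 67.4
```

```bash
python3 -c "
from h import *
s=snap('wrist','w29'); st=sensors.sense(); T=st['tool_pos']; plan((600.5,-20,203.4,136.1)); 
a=np.radians(st['tcp_rot'][2]); tx=np.array([np.cos(a),np.sin(a)])
im=s['color'].astype(int)
for u in (235,290,320): print(u,[(v,im[v,u].tolist()) for v in range(104,132)])
cv2.imwrite('pics/w29c.png',cv2.resize(s['color'][60:260,200:440,::-1],None,fx=3,fy=3,interpolation=cv2.INTER_CUBIC))
zr=T[2]-41.4+60
for v,z in [(113,168),(114,168),(115,168),(126,zr),(127,zr),(128,zr)]: print(v,z,(back(s,320,v,z)[:2]-T[:2])@tx)
"
```

```text
t 53.25 at [600.9 -20.2 235.5] [1.7999e+02 2.0000e-02 1.3600e+02] gap 67.4 F [ 0.4  0.2 -1.2] j6 -52.8
[0.0004, -0.0002, 0.0321] [0.01, 0.02, -0.1] j6 est -48.0
235 [(104, [138, 142, 148]), (105, [138, 143, 149]), (106, [136, 141, 146]), (107, [134, 141, 147]), (108, [132, 136, 144]), (109, [136, 141, 146]), (110, [134, 139, 144]), (111, [133, 139, 145]), (112, [131, 137, 144]), (113, [134, 140, 144]), (114, [134, 138, 142]), (115, [134, 138, 145]), (116, [138, 144, 149]), (117, [135, 140, 147]), (118, [137, 143, 148]), (119, [139, 144, 152]), (120, [138, 146, 152]), (121, [134, 137, 144]), (122, [100, 59, 60]), (123, [107, 29, 25]), (124, [184, 51, 45]), (125, [239, 74, 63]), (126, [234, 74, 63]), (127, [231, 70, 61]), (128, [231, 71, 62]), (129, [231, 71, 60]), (130, [233, 72, 63]), (131, [232, 70, 61])]
290 [(104, [137, 141, 147]), (105, [131, 137, 141]), (106, [134, 137, 143]), (107, [130, 133, 138]), (108, [131, 133, 138]), (109, [135, 137, 142]), (110, [136, 140, 145]), (111, [128, 132, 139]), (112, [71, 69, 69]), (113, [90, 55, 52]), (114, [164, 44, 39]), (115, [235, 65, 59]),
[... 509 characters left out ...]
 (110, [127, 130, 135]), (111, [118, 122, 127]), (112, [129, 129, 119]), (113, [222, 213, 199]), (114, [235, 110, 101]), (115, [196, 51, 43]), (116, [112, 27, 23]), (117, [166, 50, 44]), (118, [173, 104, 93]), (119, [171, 175, 162]), (120, [214, 224, 210]), (121, [219, 211, 197]), (122, [231, 108, 97]), (123, [233, 60, 52]), (124, [232, 62, 50]), (125, [232, 67, 55]), (126, [232, 67, 56]), (127, [231, 64, 55]), (128, [232, 63, 52]), (129, [232, 66, 55]), (130, [232, 63, 53]), (131, [232, 65, 53])]
113 168 70.90744897176867
114 168 70.32946544007123
115 168 69.75043913140401
126 254.1041872315344 68.77460340202391
127 254.1041872315344 68.43525505832122
128 254.1041872315344 68.09528720964335
```

View pics/w29c.png

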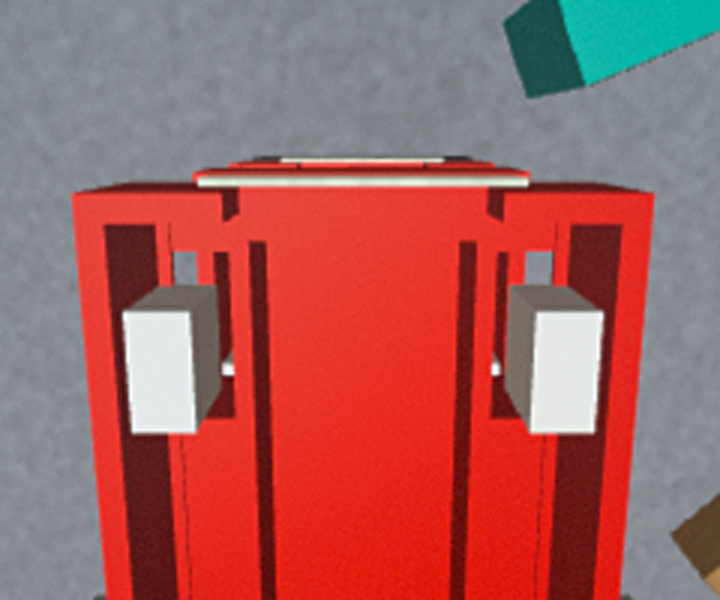

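Emit:
move_arm(
  rows=[
    [[-0.0008, 0, 0.005, 0, 0, 0], [-0.0008, 0, 0.01, 0, 0, 0], [-0.0008, 0, 0.015, 0, 0, 0], [-0.0008, 0, 0.02, 0, 0, 0], [-0.0008, 0, 0.023, 0, 0, 0], [-0.0008, 0, 0.025, 0, 0, 0], [-0.0008, 0, 0.027, 0, 0, 0], [-0.0008, 0, 0.0285, 0, 0, 0], [-0.0008, 0, 0.0285, 0, 0, 0], [-0.0008, 0, 0.0285, 0, 0, 0]],
  ],
)

```text
time: 54.25
tool_pos: [601.5, -20.7, 207.0]
tcp_rot: [180.0, 0.0, 136.0]
ft_force: [-0.1, -0.1, -1.4]
finger_gap: 67.0
```

```bash
python3 -c "
from h import *
plan((600.6,-19.8,203.4,136.1))"
```

```text
t 54.25 at [601.5 -20.7 207. ] [1.7999e+02 1.0000e-02 1.3600e+02] gap 67.0 F [-0.1 -0.1 -1.4] j6 -52.8
[0.0013, 0.0, 0.0036] [0.01, 0.01, -0.1] j6 est -48.0
```

Emit:
move_arm(
  rows=[
    [[0, 0, 0.001, 0, 0, 0], [0, 0, 0.002, 0, 0, 0], [0, 0, 0.003, 0, 0, 0], [0, 0, 0.0035, 0, 0, 0], [0, 0, 0.004, 0, 0, 0], [0, 0, 0.004, 0, 0, 0]],
  ],
)

```text
time: 54.85
tool_pos: [601.5, -20.7, 203.4]
tcp_rot: [180.0, 0.0, 136.0]
ft_force: [-1.9, -0.2, 3.6]
finger_gap: 66.9
```

Seated at the expected height (203.4). I release, rise and back away.

Emit:
move_arm(
  rows=[
    [[0, 0, -0.0005, 0, 0, 0], [0, 0, -0.0005, 0, 0, 0], [0, 0, -0.0005, 0, 0, 0], [0, 0, -0.0005, 0, 0, 0], [0, 0, -0.0005, 0, 0, 0], [0, 0, -0.03, 0, 0, 0], [0, 0, -0.07, 0, 0, 0], [0, 0, -0.11, 0, 0, 0], [0, 0, -0.13, 0, 0, 0], [0, 0, -0.13, 0, 0, 0], [0, 0, -0.13, 0, 0, 0], [0, 0, -0.13, 0, 0, 0]],
  ],
  grip=1,
)

```text
time: 56.05
tool_pos: [600.8, -20.6, 330.8]
tcp_rot: [-179.9, -0.1, 136.0]
ft_force: [-0.7, -0.2, -1.1]
finger_gap: 85.5
```

```bash
python3 -c "
from h import *
s=snap('wrist','w30');snap('scene','s30');plan((450,150,330,136.1))
P=rimfit(s,(604,-21.5,np.radians(136.1)),zr=222)
d=P[:2]-[604.0,-21.15]; a=np.radians(136.1); print('rel',d@[np.cos(a),np.sin(a)],d@[-np.sin(a),np.cos(a)])
cv2.imwrite('pics/s30c.png',cv2.resize(ld('s30')['color'][90:290,220:440,::-1],None,fx=3,fy=3,interpolation=cv2.INTER_CUBIC))"
```

```text
t 56.15 at [600.7 -20.6 330.7] [-1.7989e+02 -1.5000e-01  1.3600e+02] gap 85.3 F [ 1.   0.6 -0.2] j6 -52.9
[0.2269, 0.018, 0.0013] [-0.11, -0.15, -0.1] j6 est -27.7
rim [604.2 -21.7] 136.03 n 56 med res 0.23
rel -0.5453443537109128 0.2833015643006609
```

View pics/s30c.png

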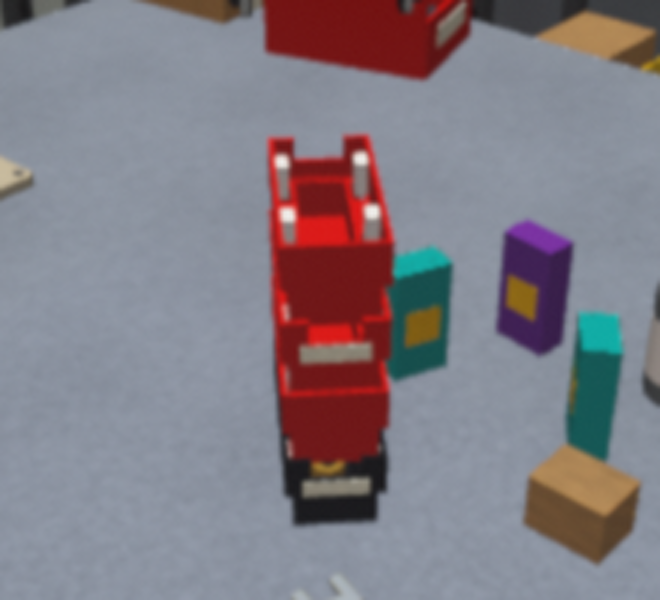

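View pics/w30.png

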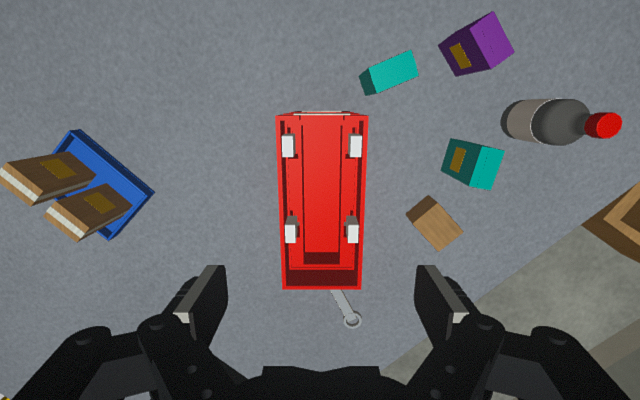

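```bash
python3 -c "
from h import *
s=snap('scene','s31'); a=np.radians(-43.9)
im=s['color'][:,:,::-1].copy()
for k,z in enumerate((60,114,168,222)):
  q=[]
  for X,Y in [(72,34),(72,-34),(-72,-34),(-72,34)]:
    q.append(proj(s,[604+X*np.cos(a)-Y*np.sin(a),-21.2+X*np.sin(a)+Y*np.cos(a),z]))
  cv2.polylines(im,[np.round(np.array(q)*16).astype(int)],True,(0,255,255) if k%2 else (255,255,0),1,shift=4)
cv2.imwrite('pics/s31c.png',cv2.resize(im[90:300,120:440],None,fx=2.5,fy=2.5,interpolation=cv2.INTER_NEAREST))
plan()"
```

```text
t 56.2 at [600.8 -20.6 331. ] [-1.799e+02 -1.300e-01  1.360e+02] gap 85.4 F [-1.   0.6 -0.1] j6 -52.9
```

View pics/s31c.png

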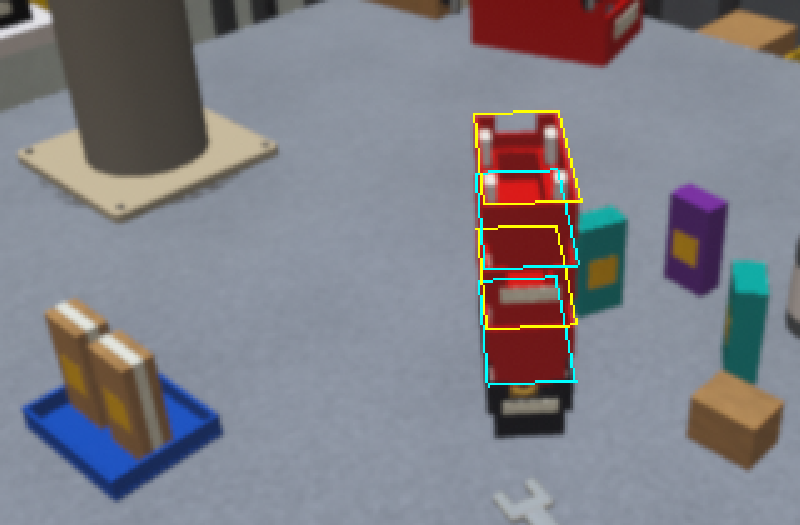

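The projected rims at 60, 114, 168 and 222 mm line up with all four bins. Both cartons stand in the tray and the bystanders haven't moved. The arm is clear above, so I hand in.

```bash
python3 -c "
from h import *
print(hand_in())"
```

```text
the job is handed in; nothing more can be done
None
```

The job is done and handed in at about 56 s of the 210 s allowed; hand-in gave no verdict. Both cartons stand in the blue tray, all four bushings are in the black bin, and the three red bins are stacked on it, each turned half a turn from the one beneath.

**Last checks**
- **Stack position:** the rim fits put the red bins, bottom to top, about 0.6, 1.3 and 0.6 mm from the black bin's middle (limit 10 mm).
- **Stack height:** contact came at the expected seat heights of 54, 108 and 162 mm. Rims drawn into the scene picture at 60, 114, 168 and 222 mm matched all four bins.
- **Bystanders:** the bottle, spanner, cardboard box and look-alikes were where they started, and the gripper was clear of everything at hand-in.

**What did not go smoothly**
- One red bin was knocked about 3 cm aside during the run; I measured it again before gripping it.
- While releasing the first carton I entered a wrong number in one row, a brief 29 mm downward move. The carton stayed standing and the force stayed low.
- In the bin, one bushing lies on its side and another leans on its neighbour, with its top estimated at about 40 mm, below the 54 mm ledges. I saw all four in the bin before the first red bin covered them, but couldn't check them afterwards.
- Wrist-camera and TCP readings disagreed by 1–2 mm, and one fit of a held bin locked onto the wrong edge. I placed the bins by comparing each one with the one below in the same picture instead.

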